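# Slide the tall kit case back against its fence

### The arm

A 6-joint arm with a two-finger parallel gripper is mounted at the origin on the work surface. World frame = base frame: x ahead of the robot, y to its left, z up, the work surface at z = 0. Lengths are in m, angles in degrees, forces in N, time in s.
With the tool pointing down it reaches from about 0.375 to 0.925 m from the base axis. Payload 5.7 kg.
Tool frame: the origin (TCP) lies at the very end of the fingers, on their centre line; the grasp point (between the pads) lies 19 mm behind it; z points along the fingers, x is the direction in which the jaws open and shut, and the axes are right-handed (so a half turn about z gives the same grasp; the last joint's range is limited). The gripper opens to 88 mm and grips with 3 to 60 N. Pads are 20 mm wide; open, the fingers measure 115 mm over their backs; the gripper's body (75 mm by 178 mm) begins 61 mm behind the grasp point.
Start: joints at [-72.027, 20.558, 86.54, -0, 72.909, -6.595], TCP at [0.249, -0.546, 0.223] pointing down, gripper open.
Joint ranges: [-170.27, 170.27], [-57.76, 135], [12.27, 136.19], [-55.21, 235.2], [11.17, 155.16], [-170.74, 170.74]. Speed limits (degrees/s): [136.94, 136.94, 180, 180, 180, 180].

### API

Orientations are given as [roll, pitch, yaw] about the fixed x, y, z axes, in that order (R = Rz(yaw) Ry(pitch) Rx(roll)).
In Python, from plant import sense, camera, hand_in, boxes_of, trace, spot_point gives the robot as it stands.
- The arm moves only by the tool servo_tool, never from a script. Its argument "rows" is a list of rows, each a list of 7 numbers: the opening, from -1 (shut) to 1 (fully open), then the shift along the tool's x, y, z in cm, then the turn, a rotation vector about the tool's x, y, z in units of 6 degrees (1.0 is 6 degrees). A call has exactly 8 rows; each row shifts and turns the commanded pose from where the row before left it, along the tool's axes as they then stand; what a row does not reach is not made up. A row lasts 1/8 s, in which the tool goes at most 62.5 mm and 10.7 degrees, less where a joint would pass 70% of its speed; a pose out of reach is approached as far as the arm can. A call is refused whole if a number of a shift passes 6.25 or a number of a turn 1, either way. A call with a gripper value outside its range is refused whole. The fingers move at their own pace and stop on an object; "force" is the grip in N (left out, the last holds). Time passes only in rows, so rows that do not move let the fingers close, or fill a call up. It gives the time, the measured TCP pose, the force and the opening at its end, in the units of the state.
- sense(): the state, without advancing time (a new reading comes with each control period).
- camera(name): name is "scene" or "top"; returns a dict with "frame" (480x640x3 uint8, blue, green, red), "vertical_fov" (degrees; the focal length in pixels is half the picture's height over the tangent of half this angle, whatever the lens; pixels are square), "cx", "cy" (the principal point, pixels), "position" and "attitude" of the camera in the world. Camera axes: x right, y up, looking along -z (the intrinsics and any distortion apply to the point x, -y, -z); pixel columns grow to the right and rows downward; lengths in m; the calibration is good to about 2 mm. A picture is of the moment at which its call begins. There is no depth.
- hand_in(): hands the job in, once; it reports no verdict.
Trained networks look in the newest picture that a camera, given by its name, has taken for a name from the list of things; names that differ only in an ending like _2 or _b are one class to them, and where a whole thing is asked for, a point or a joint stands for the part that bears it (a point fixed in the world has none). Each returns a list of dicts, best first, with "conf" (0 to 1); they miss things now and then, are a little off and sometimes report something else, mostly with a low value. They report only what shows in the picture. A call takes as long as a camera call. They do not tell look-alikes from the thing itself.
- boxes_of(name, camera): "pixel" ([column, row] in pixels, amid what is visible of it).
- trace(name, camera): "pixels" (480x640 bool, what is visible of it) and "pixel" ([column, row] in pixels, amid what is visible of it).
- spot_point(name, camera): "pixel" ([column, row] in pixels: a listed point, or the origin of a listed thing).
The state is a dict: "t": time; "qpos": joint angles; "qd": joint speeds; "effort": joint torques, N m; "eef_pos": TCP position; "tcp_rot": TCP orientation; "wrist_force": force on the tool from outside, world axes, zero at the start; "moment": the same for the moment, N m; "grip_width": opening from 0.0 (shut) to 1.0 (fully open).
Only numpy, scipy, OpenCV 4.12 (cv2) and the standard library are available. Lean on these libraries where they do the work, as an engineer would, in place of code of your own. Each camera call takes 0.05 s, during which the arm holds its last target.

### The job

Make room at the front of the cart: push the tall oak kit case back until its rear face sits flat against the low steel retaining fence, between the fence's two end tabs. The case is heavy and tips easily, so push low down with the fingers, keeping off the lid, and let it slide without rocking, the clear lattice model staying on the lid untouched. Lift or grip nothing, leave the black lattice segment, the spanner and the gauge block where they lie, and finish with the hand clear.

Things in the scene. Friction and masses are not known exactly. Their poses are not given: they have to be found in the camera images.
- kit_case: shut oak case, 100 deep (x) x 190 wide (y) x 210 mm tall with lid; 1.2 to 1.7 kg, loose. Origin: centre of its underside; z up, x from front (x = -50, towards the robot) to rear face (+50 mm), y left. Flat sides, but for end handles 9 mm proud, 85-109 mm up, front catch 7 mm proud, 115-160 mm up. 6 to 13 N slides it (more if the fingers bear down); pushed above about 65 mm it may tip over its rear edge
- kit_lid: shut, hooked lid of the kit case, 100 x 190 x 75 mm: the part of the case from 135 mm up to 210 mm; it moves with the case. Origin: centre of its underside; axes as the case's. Not to be touched
- case_rear_left (a point): lower left rear corner of the kit case (case frame x = +50, y = +95, z = +10 mm)
- case_rear_right (a point): lower right rear corner of the kit case (case frame x = +50, y = -95, z = +10 mm)
- fence: low dark bent-steel fence fixed to the cart beyond the case, 35 mm high: a straight rail 270 mm long with a 30 mm tab from each end towards the robot, 260 mm apart inside. Origin: middle of the rail's inner face (the one towards the robot) on the cart's surface; x square to it, away from the robot, y along the rail, z up. Case home: x = -50 mm, not turned, up to 35 mm off in y
- fcc_model: clear polycarbonate face-centred cubic lattice model (balls on rods), a 70 mm cube, 90 g, standing loose on the kit case's lid. Origin: centre of its underside
- ebony_segment: black ebony diamond-lattice segment, a cage of ten 20 mm balls on thin rods, about 75 mm wide and 70 mm tall, loose on the cart beside the work. Origin: centre of its underside
- spanner: small steel spanner, 120 mm long (x), lying flat on the cart beside the work. Origin: under its middle
- gauge_block: grey ceramic gauge block, 50 x 35 x 9 mm, lying flat on the cart beside the work. Origin: centre of its underside
Things that resemble listed ones, but are neither listed nor needed, are in the scene too. There is more than one size of the fcc_model; the one meant has the size given above.

How it is judged:
By the outcome, as a careful person would: the job done as asked, in the order asked, and still so for the second after the job is handed in, with the robot touching nothing.
It also fails if it takes over 51 s, if anything falls off the work surface, if the arm or the gripper's body presses on something with over 40 N, if the wrist force passes 120 N, or if a joint passes its speed limit or range.

## Working session

There is one attempt and no reset: what is moved stays moved. The work goes in short steps, Python scripts to look and compute and a tool call to move; the robot and the scene stay as the last step left them, time stands still between calls to the robot, and variables do not carry over. Pictures are saved under pics/ and viewed, and the job is handed in when it is done.

Besides the shell and the picture viewer there is one more tool, called after "Emit:" as name([rows], argument=value, ...), one row to a line, values as JSON. servo_tool: Moves the arm, as the interface text tells. Its arguments: {"type":"object","properties":{"rows":{"type":"array"},"force":{"type":"number"}},"required":["rows"]}

```bash
ls; mkdir -p pics; python3 - <<'E'
from plant import *
import cv2
print(sense())
for n in("scene","top"):
    c=camera(n); cv2.imwrite(f"pics/{n}0.png",c["frame"]); print({k:v for k,v in c.items() if k!="frame"})
    for o in("kit_case","kit_lid","case_rear_left","case_rear_right","fence","fcc_model","ebony_segment","spanner","gauge_block"):
        print(n,o,[(b["pixel"],round(b["conf"],2)) for b in spot_point(o,n)],[(b["pixel"],round(b["conf"],2)) for b in boxes_of(o,n)])
E
```

```text
pics
{'t': 0.0, 'qpos': array([-7.20258134e+01,  2.05963698e+01,  8.65963113e+01, -3.14611196e-04,
        7.29081055e+01, -6.59624242e+00]), 'qd': array([ 0.10909687,  0.01798433, -0.05322074, -0.05844319, -0.03181659,
        0.08583045]), 'effort': array([ 6.86185103e-04, -5.15363073e+01, -2.70723546e+01,  6.79811742e-02,
        3.52192449e-02, -1.49368325e-04]), 'eef_pos': array([ 0.24925786, -0.54504623,  0.22184363]), 'tcp_rot': array([-1.79988721e+02,  1.00153858e-01, -6.54294684e+01]), 'wrist_force': array([-0.59125536,  0.43156318,  0.89154919]), 'moment': array([-0.01266094, -0.00665423, -0.00016439]), 'grip_width': 1.0004876889252734}
{'vertical_fov': 46.23954994741795, 'cx': 320.1942645953061, 'cy': 242.52420052276486, 'position': array([ 1.652297  , -0.11648892,  0.84939744]), 'attitude': array([56.84080635,  0.13802194, 80.98593165])}
scene kit_case [([268.2, 288.6], 0.64)] [([261.6, 253.8], 0.9), ([276.4, 195.8], 0.59)]
scene kit_lid [([267.2, 244.4], 0.69)] [([261.4, 232.9], 0.77)]
scene case_rear_left [([304.8, 301.8], 0.89)] [([264.8, 254.0], 0.93)]
scene case_rear
[... 835 characters left out ...]
4.4], 0.66)]
top kit_lid [([395.3, 267.4], 0.94)] [([410.6, 264.9], 0.6), ([389.3, 264.7], 0.46), ([409.9, 268.4], 0.32)]
top case_rear_left [([347.2, 242.2], 0.83)] [([408.4, 270.1], 0.92)]
top case_rear_right [([395.0, 268.1], 0.74), ([282.4, 286.3], 0.32)] [([407.1, 266.4], 0.71)]
top fence [([410.8, 201.8], 0.87)] [([415.2, 197.0], 0.85)]
top fcc_model [([319.6, 166.7], 0.87), ([386.6, 262.5], 0.77), ([480.8, 336.3], 0.56)] [([318.8, 163.2], 0.95), ([392.5, 262.5], 0.76), ([490.0, 337.8], 0.55)]
top ebony_segment [([526.9, 245.3], 0.65)] [([533.3, 245.8], 0.97)]
top spanner [([301.5, 209.6], 0.63)] [([295.0, 207.6], 0.63)]
top gauge_block [([282.5, 284.7], 0.62)] [([279.8, 286.8], 0.66)]
```

View pics/scene0.png

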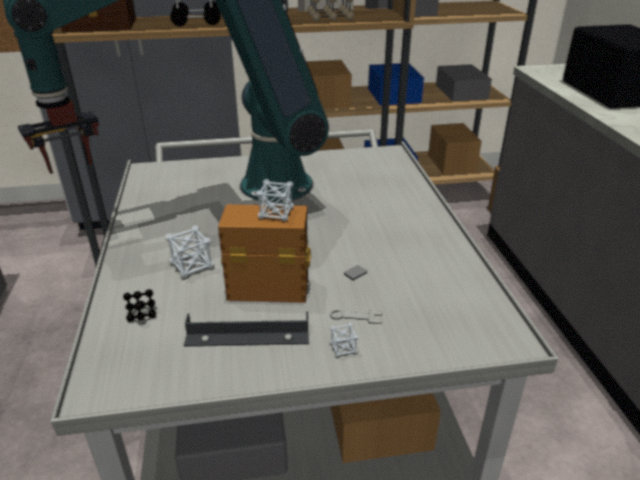

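View pics/top0.png

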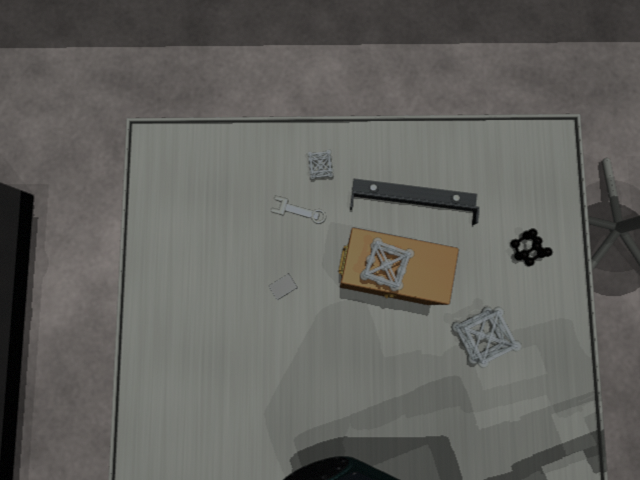

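The scene shows the case at (262,254) with a lattice model on its lid at (276,195), and the fence at (245,331). In the top view the case is at (400,266) and the fence at (415,197).

Candidates for fcc_model in the top view are (387,262) on the lid, (485,337) larger on the table, and (319,165) smaller on the table. The one meant is the one on the lid. Next I'll take close crops to measure.

```bash
cat > h.py <<'E'
import numpy as np, cv2
from scipy.spatial.transform import Rotation as R
from plant import *
def cam(n):
    c=camera(n); c["f"]=240/np.tan(np.radians(c["vertical_fov"]/2)); c["R"]=R.from_euler("xyz",c["attitude"],degrees=True).as_matrix(); return c
def ray(c,px):
    d=c["R"]@np.array([(px[0]-c["cx"])/c["f"],-(px[1]-c["cy"])/c["f"],-1]); return c["position"],d
def onz(c,px,z):
    p,d=ray(c,px); return p+d*(z-p[2])/d[2]
def proj(c,P):
    v=(np.atleast_2d(P)-c["position"])@c["R"]
    return np.c_[c["cx"]-c["f"]*v[:,0]/v[:,2], c["cy"]+c["f"]*v[:,1]/v[:,2]]
def crop(c,x0,y0,x1,y1,s,fn):
    cv2.imwrite(fn,cv2.resize(c["frame"][y0:y1,x0:x1],None,fx=s,fy=s,interpolation=cv2.INTER_CUBIC))
E
python3 - <<'E'
from h import *
c=cam("top"); crop(c,330,170,490,310,5,"pics/topc.png")
s=cam("scene"); crop(s,170,170,330,350,3,"pics/scenec.png")
for o,cc,n in((o,cc,n) for o in("kit_case","fence") for cc,n in((c,"top"),(s,"scene"))):
    for t in trace(o,n):
        m=t["pixels"].astype(np.uint8); print(o,n,t["conf"],m.sum(),cv2.minAreaRect(cv2.findNonZero(m)))
E
```

```text
kit_case top 0.93 5765 ((397.29736328125, 267.0284423828125), (116.4874496459961, 63.04452896118164), 10.437475204467773)
kit_case scene 0.84 8087 ((263.78167724609375, 253.3144073486328), (93.09285736083984, 97.10599517822266), 1.7098139524459839)
fence top 0.66 2409 ((415.46002197265625, 201.19180297851562), (129.0121307373047, 31.232032775878906), 7.0093841552734375)
fence scene 0.78 3054 ((246.5, 331.0), (30.0, 123.0), 90.0)
```

View pics/topc.png

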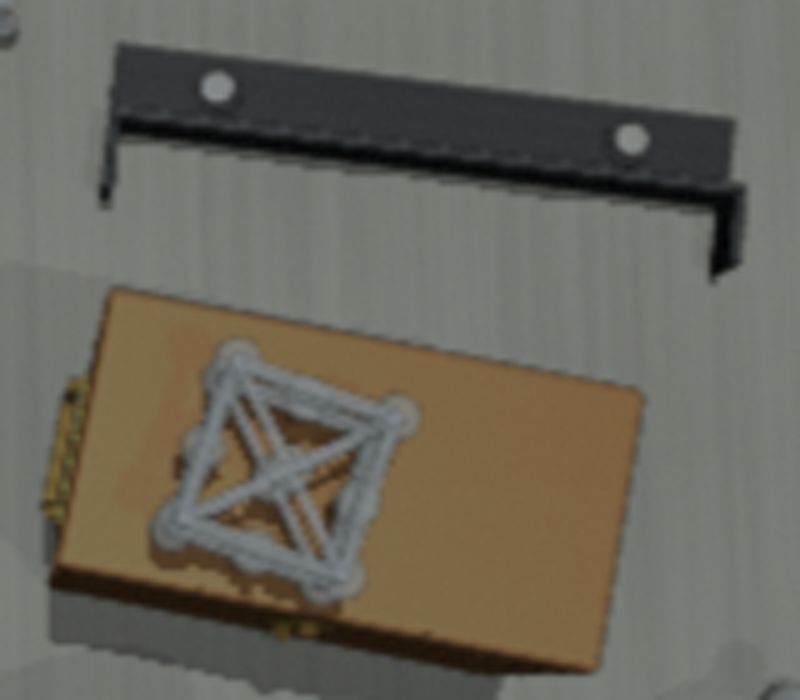

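View pics/scenec.png

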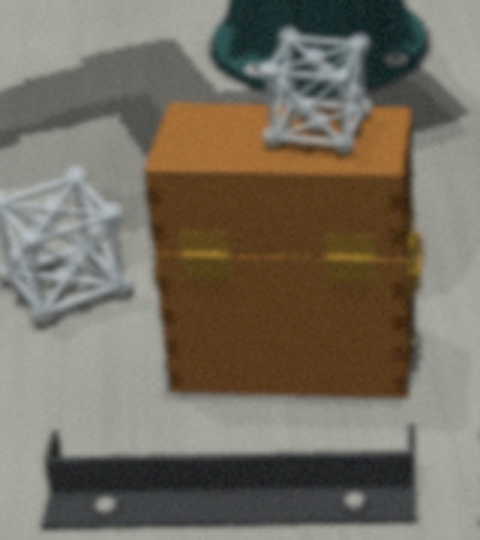

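```bash
cat > fit.py <<'E'
from h import *
from scipy.optimize import least_squares
def fitpose(obs,x0):
    # obs: list of (cam, local pts Nx3, px Nx2)
    def res(p):
        Rz=R.from_euler("z",p[2]).as_matrix()
        return np.concatenate([(proj(c,np.array(L)@Rz.T+[p[0],p[1],0])-px).ravel() for c,L,px in obs])
    r=least_squares(res,x0,loss="soft_l1"); return r.x,r.fun
E
python3 - <<'E'
from fit import *
T=cam("top");S=cam("scene")
t=lambda a:np.array(a)/5+[330,170]
s=lambda a:np.array(a)/3+[170,170]
H=.21
o=[(T,[[.05,.095,H],[.05,-.095,H],[-.05,-.095,H],[-.05,.095,H]],t([[115,290],[643,392],[598,670],[55,572]])),
(S,[[.05,.095,H],[.05,-.095,H],[-.05,.095,H],[-.05,-.095,H],[.05,.095,0],[.05,-.095,0]],s([[412,176],[148,171],[410,107],[172,103],[408,396],[169,391]]))]
for ob in(o,o[:1],o[1:]):
    p,r=fitpose(ob,[.5,-.03,0]);print("case",p[:2],np.degrees(p[2]),np.round(r,1))
h=.035
f=[(T,[[0,.13,h],[0,-.13,h],[-.03,.13,h],[-.03,-.13,h],[-.03,-.13,0]],t([[121,122],[720,190],[108,190],[715,260],[712,282]])),
(S,[[0,.133,h],[0,-.133,h],[-.03,.133,h],[-.03,-.133,h]],s([[413,455],[53,461],[411,426],[55,432]]))]
for ob in(f,f[:1],f[1:]):
    p,r=fitpose(ob,[.6,-.03,0]);print("fence",p[:2],np.degrees(p[2]),np.round(r,1))
for n,a,z in(("gauge",[282,286],0.009),("spanner",[299,209],.005),("spanner end",[322,216],.005),("ebony",[530,247],.035),("big",[485,337],.04)): print(n,onz(T,a,z))
E
```

```text
case [ 0.55304313 -0.07078471] -11.094274051233425 [-1.7 -0.4  0.4 -0.7  0.5  0.8 -0.2 -0.4 -2.1 -1.4 -1.1 -1.2  1.1 -1.
 -1.  -1.   0.8  0.6  0.9  0.6]
case [ 0.55259149 -0.07096651] -11.181047754835571 [-1.6 -0.2  0.5 -0.4  0.5  1.1 -0.1 -0.2]
case [ 0.55572309 -0.07037909] -11.113205167152142 [-1.7 -0.8 -0.9 -0.6  1.5 -0.5 -0.8 -0.4  1.1  1.3  1.1  1.2]
fence [ 0.70367906 -0.12885547] -7.269090323887701 [-0.6 -0.8  2.7 -0.   0.4 -0.5  2.6 -0.  -1.3 -1.8  0.7 -2.4 -1.4 -1.7
  1.2 -1.6  0.2 -1. ]
fence [ 0.70255692 -0.12754162] -7.211440143309063 [-1.2 -0.2  2.1  0.5 -0.2  0.1  2.   0.5 -1.9 -1.3]
fence [ 0.70878666 -0.13015167] -7.788217809962967 [ 0.4 -0.4 -2.  -0.4  1.1  0.3 -0.2  0.2]
gauge [0.5275774 0.1530981 0.009    ]
spanner [0.69381385 0.1175971  0.005     ]
spanner end [0.67802394 0.06779912 0.005     ]
ebony [ 0.60400465 -0.36426628  0.035     ]
big [ 0.42118155 -0.26098299  0.04      ]
```

Emit:
servo_tool([
  [1,-3.2,-3,-0.4,0,0,0],
  [1,-3.2,-3,-0.4,0,0,0],
  [1,-3.2,-3,-0.4,0,0,0],
  [1,-3.2,-3,-0.4,0,0,0],
  [1,-3.2,-3,-0.4,0,0,0],
  [1,-3.2,-3,-0.4,0,0,0],
  [1,-3.2,-3,-0.4,0,0,0],
  [1,-3.2,-3,-0.4,0,0,0],
])

```text
t: 3.3
eef_pos: [0.3616, -0.2118, 0.255]
tcp_rot: [-180.0, -0.0, -65.4]
wrist_force: [1.0, -0.8, 0.9]
grip_width: 0.998
```

Emit:
servo_tool([
  [1,-3.2,-3,0,0,0,0],
  [1,-3.2,-3,0,0,0,0],
  [1,-3.2,-3,0,0,0,0],
  [1,-3.2,-3,0,0,0,0],
  [1,0,0,0,0,0,1],
  [1,0,0,0,0,0,1],
  [1,0,0,0,0,0,1],
  [1,0,0,0,0,0,1],
])

```text
t: 4.3
eef_pos: [0.4172, -0.0466, 0.2548]
tcp_rot: [-180.0, -0.0, -89.6]
wrist_force: [-0.3, 0.2, -0.0]
grip_width: 0.998
```

Emit:
servo_tool([
  [1,0,0,0,0,0,1],
  [1,0,0,0,0,0,1],
  [1,0,0,0,1,0,0],
  [1,0,0,0,1,0,0],
  [1,0,0,0,1,0,0],
  [1,0,0,0,1,0,0],
  [1,0,0,0,1,0,0],
  [1,0,0,0,0,0,0],
])

```text
t: 5.3
eef_pos: [0.4146, -0.046, 0.2533]
tcp_rot: [-150.2, 0.0, -101.5]
wrist_force: [0.4, -0.4, 0.9]
grip_width: 1.0
```

Emit:
servo_tool([
  [1,0,0,0,1,0,0],
  [1,0,0,0,0.5,0,0],
  [1,0,0,0,0,0,0],
  [1,0,0,0,0,0,0],
  [1,0,0,0,0,0,0],
  [1,0,0,0,0,0,0],
  [1,0,0,0,0,0,0],
  [1,0,0,0,0,0,0],
])

```text
t: 6.3
eef_pos: [0.4172, -0.0467, 0.2547]
tcp_rot: [-141.0, 0.0, -101.4]
wrist_force: [-0.3, -0.7, 0.2]
grip_width: 0.994
```

```bash
python3 -c "
from plant import *
s=sense();print(s['qpos'],s['eef_pos'],s['tcp_rot'],s['wrist_force'])"
```

```text
[-21.99082052 -15.08782875 133.58172757  16.56689261  23.88079166
  66.53598762] [ 0.41721233 -0.04670727  0.25467005] [-1.41009477e+02  4.27438333e-03 -1.01424654e+02] [-0.33215599 -0.72421454  0.16597842]
```

Emit:
servo_tool([
  [1,0,-1.5,1.25,0,0,0],
  [1,0,-1.5,1.25,0,0,0],
  [1,0,1.5,1.9,0,0,0],
  [1,0,1.5,1.9,0,0,0],
  [1,0,1.5,1.9,0,0,0],
  [1,0,1.5,1.9,0,0,0],
  [1,0,1.5,1.9,0,0,0],
  [1,0,1.5,1.9,0,0,0],
])

```text
t: 7.3
eef_pos: [0.4719, -0.0757, 0.152]
tcp_rot: [-144.0, 1.8, -100.0]
wrist_force: [0.4, -0.3, -0.2]
grip_width: 1.002
```

```bash
python3 -c "
from h import *
s=sense();print(s['qpos'],s['eef_pos'],s['tcp_rot'],s['wrist_force'])
c=cam('top');crop(c,250,150,550,450,2,'pics/t1.png')"
```

```text
[-26.28941908   6.70112641 136.1044458   76.77168122  11.22165874
   1.21549888] [ 0.47192924 -0.0757084   0.15196435] [-143.96804094    1.82289122 -100.02512415] [ 0.41180802 -0.31689135 -0.18529961]
```

View pics/t1.png

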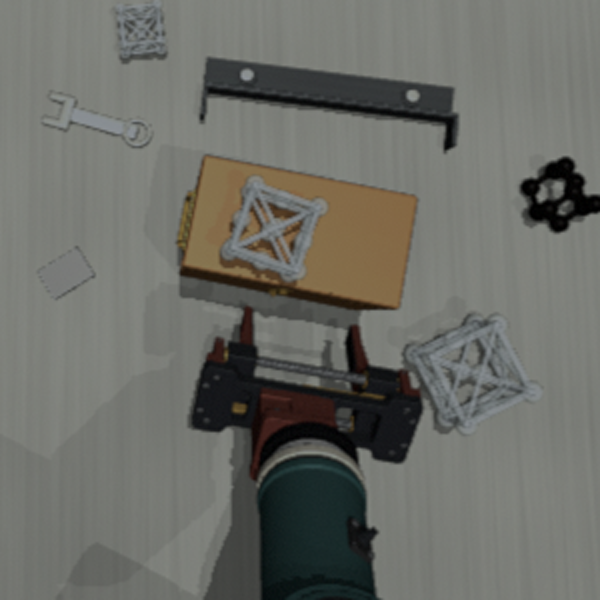

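```bash
cat > kin.py <<'E'
from h import *
from scipy.optimize import least_squares
D=[([-72.0258,20.5964,86.5963,0,72.9081,-6.5962],[.24926,-.54505,.22184],[-179.989,.1,-65.43]),
([-21.99082052,-15.08782875,133.58172757,16.56689261,23.88079166,66.53598762],[ 0.41721233,-0.04670727,0.25467005],[-141.0095,.0043,-101.4247]),
([-26.28941908,6.70112641,136.1044458,76.77168122,11.22165874,1.21549888],[ 0.47192924,-0.0757084,0.15196435],[-143.968,1.8229,-100.025])]
e=lambda a,t:R.from_euler(a,t,degrees=True)
def fk(q,k):
    a1,d1,L2,a3,L3,L6=k
    r=e("z",q[0]); p=r.apply([a1,0,d1])
    r=r*e("y",q[1]); p=p+r.apply([0,0,L2])
    r=r*e("y",q[2]); p=p+r.apply([a3,0,L3])
    r=r*e("z",q[3])*e("y",q[4]); 
    r=r*e("z",q[5]); p=p+r.apply([0,0,L6])
    return p,r
if __name__=="__main__":
    f=lambda k:np.concatenate([fk(q,k)[0]-p for q,p,_ in D])
    s=least_squares(f,[0,.3,.4,0,.4,.25]); print(s.x,np.abs(s.fun).max())
    for q,p,t in D: print(fk(q,s.x)[1].as_euler("xyz",degrees=True),t)
E
python3 kin.py
```

```text
[-0.26510657  0.47470409  0.89154291  0.21443718  0.64115274  0.71450962] 0.06522242175708201
[ 1.79988421e+02 -1.00132742e-01  1.14570410e+02] [-179.989, 0.1, -65.43]
[ 1.41009477e+02 -4.27438803e-03  7.85753461e+01] [-141.0095, 0.0043, -101.4247]
[143.96804094  -1.82289123  79.97487585] [-143.968, 1.8229, -100.025]
```

```bash
cat >> kin.py <<'E'
def fk2(q,k):
    a1,d1,L2,a3,L3,L6,b=k
    r=e("z",q[0]); p=r.apply([a1,b,d1])
    r=r*e("y",q[1]); p=p+r.apply([0,0,L2])
    r=r*e("y",q[2]); p=p+r.apply([a3,0,L3])
    r=r*e("z",q[3])*e("y",q[4])*e("z",q[5]+180); p=p+r.apply([0,0,L6])
    return p,r
if __name__=="__main__":
  for reg in (0,.02):
    f=lambda k:np.concatenate([np.concatenate([fk2(q,k)[0]-p for q,p,_ in D]),reg*(k-[0,.3,.4,0,.4,.25,.07])])
    s=least_squares(f,[0,.3,.4,0,.4,.25,.07]); print(s.x,np.abs(s.fun[:9]).max())
E
python3 kin.py
```

```text
[-0.26510657  0.47470409  0.89154291  0.21443718  0.64115274  0.71450962] 0.06522242175708201
[ 1.79988421e+02 -1.00132742e-01  1.14570410e+02] [-179.989, 0.1, -65.43]
[ 1.41009477e+02 -4.27438803e-03  7.85753461e+01] [-141.0095, 0.0043, -101.4247]
[143.96804094  -1.82289123  79.97487585] [-143.968, 1.8229, -100.025]
[-4.11063015e-06  2.66505447e-01  6.11114530e-01  1.12209464e-01
  4.33606205e-01  3.81355205e-01  6.88984384e-02] 5.108179043644689e-07
[0.00330455 0.26434679 0.60715875 0.11089061 0.43100722 0.37723744
 0.069317  ] 0.00037906370120283084
```

```bash
cat > ik.py <<'E'
from kin import fk2,e
import numpy as np
from h import R
from scipy.optimize import least_squares
K=[0,.2665,.61111,.11221,.43361,.38136,.0689]
lo=np.array([-170.27,-57.76,12.27,-55.21,11.17,-170.74]);hi=np.array([170.27,135,136.19,235.2,155.16,170.74])
def ik(p,Rt,q0):
    f=lambda q:np.r_[(fk2(q,K)[0]-p)*100,(Rt.inv()*fk2(q,K)[1]).as_rotvec()*20]
    s=least_squares(f,np.clip(q0,lo+.01,hi-.01),bounds=(lo,hi)); return s.x,s.cost
def tool(yaw,tilt): return R.from_euler("xyz",[-180+tilt,0,yaw],degrees=True)
E
python3 - <<'E'
from ik import *
for a in (20,25,28,30,32,35,40):
  for d in(0.02,0.01,0,-.02,-.06,-.1):
    p=np.array([.497,-.060,.025])-d*np.array([.98,-.19,0])
    b=min((ik(p,tool(-101.4,a),q0) for q0 in([-20,20,130,0,20,80],[-10,20,130,180,20,-100],[-10,40,120,30,40,60])),key=lambda t:t[1])
    print(a,d,np.round(b[0],1),round(b[1],4))
E
```

```text
20 0.02 [-16.4  24.  127.2   9.6  11.2  75.8] 0.3337
20 0.01 [-16.2  24.5 126.4   9.1  11.2  76.5] 0.2271
20 0 [-16.1  24.9 125.5   8.6  11.2  77.1] 0.1408
20 -0.02 [-15.8  25.9 123.8   7.9  11.2  78.1] 0.0294
20 -0.06 [-15.3  27.6 119.4   5.9  13.1  80.6] 0.0
20 -0.1 [-14.9  29.3 114.4   4.3  16.3  82.6] 0.0
25 0.02 [-17.6  27.5 136.1 163.   11.2 -78.9] 0.3836
25 0.01 [-17.6  27.8 135.3 162.4  11.2 -78.2] 0.5391
25 0 [-17.6  28.2 134.4 161.6  11.2 -77.4] 0.7203
25 -0.02 [-17.6  29.  132.7 159.9  11.2 -75.6] 1.1589
25 -0.06 [-15.9  27.2 120.4  11.8  11.2  74.2] 0.8509
25 -0.1 [-15.3  29.2 116.8   9.2  11.2  77.3] 0.2661
28 0.02 [-17.1  27.2 136.2 166.7  11.5 -82. ] 0.0017
28 0.01 [-17.   27.5 135.3 166.2  11.2 -81.4] 0.0022
28 0 [-16.9  27.9 134.4 165.8  11.2 -80.9] 0.0258
28 -0.02 [-16.8  28.8 132.7 164.9  11.2 -79.9] 0.1503
28 -0.06 [-16.8  30.4 129.3 162.4  11.2 -77.3] 0.7047
28 -0.1 [-15.9  28.9 117.   14.5  11.2  71.6] 1.4714
30 0.02 [-16.7  27.4 136.2 168.9  12.  -83.8] 0.2237
30 0.01 [-16.9  28.2 136.2 169.   13.9 -84.1] 0.0246
30 0 [-16.9  28.6 135.5 168.8  14.3 -83.9] 0.0
30
[... 387 characters left out ...]
9.5 168.   12.  -82.2] 0.0
32 -0.1 [-15.9  31.8 125.7 166.   11.2 -80. ] 0.1308
35 0.02 [-15.7  27.7 136.2 174.5  13.5 -88.4] 2.403
35 0.01 [-16.   28.6 136.2 173.7  15.5 -87.8] 1.5198
35 0 [-16.2  29.4 136.2 173.1  17.5 -87.5] 0.8311
35 -0.02 [-16.7  31.3 136.2 172.2  21.6 -87.2] 0.0658
35 -0.06 [-16.3  31.9 132.  171.3  19.  -85.8] 0.0
35 -0.1 [-15.8  32.4 126.9 169.9  14.4 -83.8] 0.0
40 0.02 [-14.3  28.2 136.2 180.7  15.2 -93.1] 6.8744
40 0.01 [-14.7  29.1 136.2 178.9  17.2 -91.7] 5.3054
40 0 [-15.1  30.  136.2 177.5  19.3 -90.7] 3.9224
40 -0.02 [-15.7  31.9 136.2 175.6  23.5 -89.5] 1.7436
40 -0.06 [-16.7  35.8 135.9 173.5  31.7 -88.5] 0.0
40 -0.1 [-16.1  35.3 130.7 173.2  26.1 -87.4] 0.0
```

```bash
python3 - <<'E'
from ik import *
h=np.array([np.cos(np.radians(-11.2)),np.sin(np.radians(-11.2)),0])
C=np.array([.505,-.0614,0])   # face centre
n=h
def clear(q):
    p,r=fk2(q,K); out=[]
    pts=[[sx*.0575,sy*.01,0] for sx in(-1,1) for sy in(-1,1)]+[[sx*.089,sy*.0375,-.08] for sx in(-1,1) for sy in(-1,1)]+[[sx*.089,sy*.0375,-.15] for sx in(-1,1) for sy in(-1,1)]
    P=p+r.apply(pts); d=(P-C)@n
    return -d[:4].max()*1e3, -d[4:8].max()*1e3,-d[8:].max()*1e3, P[:4,2].min()*1e3
qA,cA=ik(C-h*.055+[0,0,.10],tool(-101.2,12),[-16,15,130,5,20,80])
print("A",qA.round(1),cA)
qB,cB=ik(C-h*.028+[0,0,.03],tool(-101.2,28),[-16,27,135,165,13,-82])
print("B",qB.round(1),cB)
for s in np.linspace(0,1,11):
    q=qA+(qB-qA)*s; p,r=fk2(q,K); print(round(s,1),q.round(1),p.round(3),r.as_euler("xyz",degrees=True).round(1),np.round(clear(q),0))
# contact & pushing
q=qB
for d,t in((.0085,28),(.0085,29),(-.01,30),(-.03,31),(-.05,32),(-.07,33.5),(-.09,35),(-.11,36.5)):
    q,c=ik(C-h*d+[0,0,.03],tool(-101.2,t),q); print(d,t,q.round(1),round(c,4))
E
```

```text
A [-16.   13.6 121.8   1.8  32.7  83.8] 4.702741154882721e-27
B [-17.2  26.6 136.2 164.9  11.2 -80.5] 0.008207989337258083
0.0 [-16.   13.6 121.8   1.8  32.7  83.8] [ 0.451 -0.051  0.1  ] [-168.    -0.  -101.2] [45. 35. 50. 98.]
0.1 [-16.1  14.9 123.2  18.2  30.5  67.3] [0.464 0.001 0.092] [-166.3    7.3  -97.3] [39. 28. 44. 82.]
0.2 [-16.2  16.2 124.6  34.5  28.4  50.9] [0.483 0.038 0.092] [-162.4   12.8  -94.2] [24. 16. 36. 76.]
0.3 [-16.4  17.5 126.1  50.8  26.2  34.5] [0.505 0.059 0.095] [-157.5   16.   -91.9] [ 5.  2. 25. 76.]
0.4 [-16.5  18.8 127.5  67.1  24.1  18.1] [0.527 0.065 0.099] [-152.5   17.1  -90.8] [-16. -13.  15.  77.]
0.5 [-16.6  20.1 129.   83.4  21.9   1.6] [0.543 0.057 0.099] [-148.4   16.2  -90.9] [-33. -24.   9.  78.]
0.6 [-16.7  21.4 130.4  99.7  19.8 -14.8] [0.552 0.039 0.094] [-145.8   14.   -92.3] [-44. -29.   7.  75.]
0.7 [-16.9  22.7 131.9 116.   17.6 -31.2] [0.55  0.014 0.084] [-144.9   10.8  -94.5] [-45. -27.  12.  68.]
0.8 [-17.   24.  133.3 132.3  15.5 -47.7] [ 0.537 -0.013  0.069] [-145.7    7.1  -97.1] [-34. -15.  24.  56.]
0.9 [-17.1  25.3 134.7 148.6  13.3 -64.1] [ 0.512 -0.038  0.05 ] [-148.1    3.4  -99.4] [-13.   5.  42.  41.]
1.0 [-17.2  26.6 136.2 164.9  11.2 -80.5] [ 0.478 -0.056  0.029] [-151.9    0.  -101.2] [18. 32. 65. 25.]
0.0085 28 [-17.1  27.3 134.6 164.2  11.2 -79.7] 0.0667
0.0085 29 [-16.9  27.2 134.6 165.4  11.2 -80.6] 0.0008
-0.01 30 [-16.7  27.9 133.  165.7  11.2 -80.7] 0.0
-0.03 31 [-16.5  28.7 131.3 166.   11.2 -80.7] 0.0
-0.05 32 [-16.2  29.5 129.6 166.3  11.3 -80.8] 0.0
-0.07 33.5 [-16.1  30.5 128.3 167.5  12.5 -81.9] 0.0
-0.09 35 [-15.9  31.6 127.  168.5  13.7 -82.7] 0.0
-0.11 36.5 [-15.8  32.7 125.6 169.4  14.9 -83.4] 0.0
```

```bash
cat >> ik.py <<'E'
def pose(yaw_case,tilt,lean):
    h=[np.cos(np.radians(yaw_case)),np.sin(np.radians(yaw_case)),0]
    return R.from_rotvec(np.radians(lean)*np.array(h))*tool(yaw_case-90,tilt)
def deltas(R0,p0,R1,p1):
    return (R0.inv().apply(p1-p0)*100), np.degrees((R0.inv()*R1).as_rotvec())/6
E
python3 - <<'E'
from ik import *
from plant import sense
s=sense();print(s['t'])
h=np.array([np.cos(np.radians(-11.2)),np.sin(np.radians(-11.2)),0])
C=np.array([.505,-.0614,0])
for lean in(11,13):
 for t in(26,28,30):
  q=s['qpos']
  for d,z in((.045,.13),(.04,.1),(.035,.08),(.035,.03),(.03,.03),(.02,.03),(.0085,.03),(-.03,.03),(-.06,.03),(-.1,.03)):
    q,c=ik(C-h*d+[0,0,z],pose(-11.2,t,lean),q); print(lean,t,d,z,q.round(1),round(c,4))
E
```

```text
7.35
11 26 0.045 0.13 [-30.    8.9 131.   45.9  25.   34.2] 0.0
11 26 0.04 0.1 [-29.7  13.9 132.5  58.2  20.8  21.2] 0.0
11 26 0.035 0.08 [-29.4  17.5 133.1  68.8  18.7  10.2] 0.0
11 26 0.035 0.03 [-29.4  26.5 135.7 104.   18.  -26.9] 0.0
11 26 0.03 0.03 [-29.1  26.5 135.  102.6  17.8 -25.1] 0.0
11 26 0.02 0.03 [-28.5  26.7 133.8  99.8  17.4 -21.5] 0.0
11 26 0.0085 0.03 [-27.9  26.9 132.3  96.4  17.  -17.4] 0.0
11 26 -0.03 0.03 [-26.2  27.8 127.4  84.8  16.3  -3.6] 0.0
11 26 -0.06 0.03 [-25.   28.7 123.7  75.8  16.3   6.8] 0.0
11 26 -0.1 0.03 [-23.8  30.1 118.6  64.7  16.9  19.5] 0.0
11 28 0.045 0.13 [-30.5   8.9 132.7  53.3  23.1  26.3] 0.0
11 28 0.04 0.1 [-30.2  14.2 134.3  68.8  19.6  10.1] 0.0
11 28 0.035 0.08 [-29.9  18.  134.9  81.5  18.3  -3. ] 0.0
11 28 0.035 0.03 [-29.5  26.8 136.2 108.7  18.7 -31.7] 0.0965
11 28 0.03 0.03 [-29.4  27.2 136.2 111.4  19.1 -34.3] 0.0235
11 28 0.02 0.03 [-29.   27.6 135.5 112.7  19.2 -35. ] 0.0
11 28 0.0085 0.03 [-28.3  27.7 134.  109.8  18.5 -31.3] 0.0
11 28 -0.03 0.03 [-26.5  28.4 129.1  99.2  16.9 -18.4] 0.0
11 28 -0.06 0.03 [-25.3  29.1 125.
[... 1753 characters left out ...]
0.03 [-26.9  29.5 125.3  89.   18.6  -7.3] 0.0
13 28 -0.1 0.03 [-25.5  30.7 120.3  78.6  18.3   5. ] 0.0
13 30 0.045 0.13 [-33.4   9.6 134.5  64.2  24.2  14. ] 0.0
13 30 0.04 0.1 [-33.   15.3 136.1  80.5  21.8  -3.3] 0.0
13 30 0.035 0.08 [-32.5  19.  136.2  89.5  21.2 -12.6] 0.0165
13 30 0.035 0.03 [-31.8  27.4 136.2 106.1  21.4 -30.5] 0.534
13 30 0.03 0.03 [-31.6  27.8 136.2 108.5  21.8 -32.8] 0.3289
13 30 0.02 0.03 [-31.3  28.6 136.2 113.3  22.6 -37.2] 0.066
13 30 0.0085 0.03 [-30.8  29.3 135.7 116.3  23.1 -39.6] 0.0
13 30 -0.03 0.03 [-28.6  29.6 130.8 108.3  20.7 -28.8] 0.0
13 30 -0.06 0.03 [-27.2  30.1 127.  101.4  19.4 -20. ] 0.0
13 30 -0.1 0.03 [-25.7  31.2 121.9  91.2  18.3  -7.8] 0.0
```

```bash
cat >> ik.py <<'E'
def rows(q,wps):
    """wps: list of (p,Rt,n). print rounded rows, simulate"""
    p,r=fk2(q,K); out=[]
    for P,Rt,n in wps:
        for i in range(n):
            f=1/(n-i)
            tgt=p+(P-p)*f; rt=r*R.from_rotvec((r.inv()*Rt).as_rotvec()*f)
            d,w=deltas(r,p,rt,tgt); d=d.round(2);w=w.round(2)
            p=p+r.apply(d/100); r=r*R.from_rotvec(np.radians(w*6))
            q,c=ik(p,r,q); out.append([1]+list(map(float,d))+list(map(float,w)))
            print(out[-1],"|",p.round(4),q.round(0),round(c,4))
    return q
E
python3 - <<'E'
from ik import *
from plant import sense
s=sense()
h=np.array([np.cos(np.radians(-11.2)),np.sin(np.radians(-11.2)),0])
C=np.array([.505,-.0614,0])
W=lambda d,z,t,l:(C-h*d+[0,0,z],pose(-11.2,t,l))
p,r=fk2(s['qpos'],K);print(p,s['eef_pos'])
rows(s['qpos'],[(*W(.05,.14,24,7),4),(*W(.04,.10,26,7),4),(*W(.032,.06,26,7),4),(*W(.03,.03,26,7),3),(*W(.02,.03,27.5,7),1)])
E
```

```text
[ 0.47254489 -0.0764859   0.15084695] [ 0.47253624 -0.076485    0.15086397]
[1, -0.53, 0.59, -0.07, -0.49, -0.16, 0.15] | [ 0.4684 -0.0703  0.1481] [-26.   6. 134.  55.  14.  24.] 0.0
[1, -0.52, 0.6, -0.03, -0.5, -0.17, 0.15] | [ 0.4642 -0.0641  0.1454] [-26.   6. 132.  41.  17.  39.] 0.0
[1, -0.51, 0.6, 0.01, -0.49, -0.16, 0.15] | [ 0.4601 -0.0579  0.1427] [-25.   6. 131.  34.  21.  47.] 0.0
[1, -0.5, 0.61, 0.05, -0.5, -0.17, 0.15] | [ 0.456  -0.0517  0.14  ] [-25.   7. 129.  29.  25.  53.] 0.0
[1, 0.12, 0.18, 1.01, 0.08, 0.0, 0.0] | [ 0.4584 -0.0522  0.13  ] [-25.   8. 130.  33.  23.  49.] 0.0
[1, 0.12, 0.18, 1.01, 0.09, 0.0, 0.0] | [ 0.4609 -0.0527  0.12  ] [-25.  10. 131.  37.  20.  45.] 0.0
[1, 0.12, 0.19, 1.0, 0.08, 0.0, 0.0] | [ 0.4634 -0.0531  0.11  ] [-25.  11. 132.  43.  18.  39.] 0.0
[1, 0.12, 0.21, 1.0, 0.09, 0.0, 0.0] | [ 0.4657 -0.0536  0.1   ] [-25.  13. 132.  51.  16.  31.] 0.0
[1, 0.12, 0.26, 0.98, -0.0, 0.0, 0.0] | [ 0.4677 -0.0539  0.09  ] [-25.  15. 133.  57.  15.  24.] 0.0
[1, 0.12, 0.25, 0.98, -0.0, 0.0, 0.0] | [ 0.4697 -0.0543  0.08  ] [-25.  17. 133.  65.  14.  16.] 0.0
[1, 0.13, 0.26, 0.98, -0.0, 0.0, 0.0] | [ 0.4716 -0.0548  0.07  ] [-25.  19. 134.  73.  13.   8.] 0.0
[1, 0.12, 0.25, 0.98, -0.0, 0.0, 0.0] | [ 0.4736 -0.0552  0.06  ] [-25.  20. 134.  83.  12.  -2.] 0.0
[1, 0.12, 0.38, 0.92, -0.0, 0.0, 0.0] | [ 0.4742 -0.0553  0.05  ] [-25.  22. 134.  93.  12. -12.] 0.0
[1, 0.12, 0.37, 0.92, -0.0, 0.0, 0.0] | [ 0.4749 -0.0554  0.04  ] [-25.  24. 135. 103.  12. -23.] 0.0
[1, 0.13, 0.38, 0.92, -0.0, 0.0, 0.0] | [ 0.4755 -0.0556  0.03  ] [-25.  26. 135. 112.  13. -32.] 0.0
[1, 0.0, -0.9, 0.44, 0.25, 0.0, 0.0] | [ 0.4854 -0.0575  0.03  ] [-25.  27. 135. 121.  14. -41.] 0.0
```

Emit:
servo_tool([
  [1,-0.53,0.6,-0.07,-0.5,-0.16,0.15],
  [1,-0.52,0.6,-0.03,-0.5,-0.17,0.15],
  [1,-0.5,0.6,0,-0.5,-0.16,0.15],
  [1,-0.5,0.6,0.05,-0.5,-0.17,0.15],
  [1,0.12,0.18,1,0.08,0,0],
  [1,0.12,0.18,1,0.08,0,0],
  [1,0.12,0.2,1,0.08,0,0],
  [1,0.12,0.2,1,0.08,0,0],
])

```text
t: 8.35
eef_pos: [0.4688, -0.0535, 0.1031]
tcp_rot: [-152.7, 6.8, -100.8]
wrist_force: [0.4, 1.2, -0.4]
grip_width: 0.996
```

```bash
python3 - <<'E'
from ik import *
from plant import sense
s=sense()
h=np.array([np.cos(np.radians(-11.2)),np.sin(np.radians(-11.2)),0])
C=np.array([.505,-.0614,0])
W=lambda d,z,t,l:(C-h*d+[0,0,z],pose(-11.2,t,l))
p,r=fk2(s['qpos'],K);print(p,s['eef_pos'],s['tcp_rot'],s['qpos'])
rows(s['qpos'],[(*W(.032,.06,26,7),4),(*W(.03,.03,26,7),4)])
E
```

```text
[ 0.46876117 -0.0535287   0.10308597] [ 0.46875405 -0.05352916  0.10310423] [-152.71729281    6.77998952 -100.78596363] [-25.20283117  13.05077307 132.9291666   55.64830227  15.14857063
  25.34282596]
[1, 0.15, 0.38, 1.01, -0.05, -0.0, 0.02] | [ 0.4699 -0.054   0.0923] [-25.  15. 133.  61.  14.  19.] 0.0
[1, 0.14, 0.37, 1.01, -0.05, -0.0, 0.02] | [ 0.4712 -0.0543  0.0815] [-25.  17. 133.  68.  13.  13.] 0.0
[1, 0.15, 0.36, 1.01, -0.05, -0.0, 0.02] | [ 0.4724 -0.0548  0.0708] [-25.  19. 134.  75.  13.   6.] 0.0
[1, 0.14, 0.36, 1.01, -0.06, -0.0, 0.02] | [ 0.4736 -0.0551  0.06  ] [-25.  20. 134.  82.  12.  -1.] 0.0
[1, 0.09, 0.28, 0.69, 0.0, -0.0, -0.0] | [ 0.4741 -0.0552  0.0525] [-25.  22. 134.  90.  12.  -9.] 0.0
[1, 0.09, 0.28, 0.69, 0.0, -0.0, -0.0] | [ 0.4746 -0.0553  0.045 ] [-25.  23. 134.  98.  12. -17.] 0.0
[1, 0.1, 0.28, 0.69, 0.0, -0.0, -0.0] | [ 0.4751 -0.0555  0.0375] [-25.  24. 135. 105.  12. -25.] 0.0
[1, 0.09, 0.29, 0.69, 0.0, -0.0, -0.0] | [ 0.4755 -0.0556  0.03  ] [-25.  26. 135. 112.  13. -32.] 0.0
```

Emit:
servo_tool([
  [1,0.15,0.37,1,-0.05,0,0.02],
  [1,0.15,0.37,1,-0.05,0,0.02],
  [1,0.15,0.36,1,-0.05,0,0.02],
  [1,0.15,0.36,1,-0.05,0,0.02],
  [1,0.1,0.28,0.7,0,0,0],
  [1,0.1,0.28,0.7,0,0,0],
  [1,0.1,0.28,0.7,0,0,0],
  [1,0.1,0.28,0.7,0,0,0],
])

```text
t: 9.35
eef_pos: [0.4759, -0.0558, 0.0301]
tcp_rot: [-154.0, 7.0, -101.2]
wrist_force: [0.0, -0.1, -0.1]
grip_width: 1.0
```

```bash
python3 - <<'E'
from ik import *
from h import *
s=sense()
p,r=fk2(s['qpos'],K);print(p,s['tcp_rot'],s['qpos'],s['wrist_force'])
c=cam('top');crop(c,330,170,490,330,4,'pics/t2.png')
c=cam('scene');crop(c,130,120,350,350,3,'pics/s2.png')
E
```

```text
[ 0.47588812 -0.05583971  0.03009994] [-153.97082355    7.04027439 -101.2019039 ] [-24.82794429  25.81939501 135.00479498 112.08611339  13.12518151
 -32.0045412 ] [ 0.04295158 -0.13780952 -0.13116621]
```

View pics/t2.png

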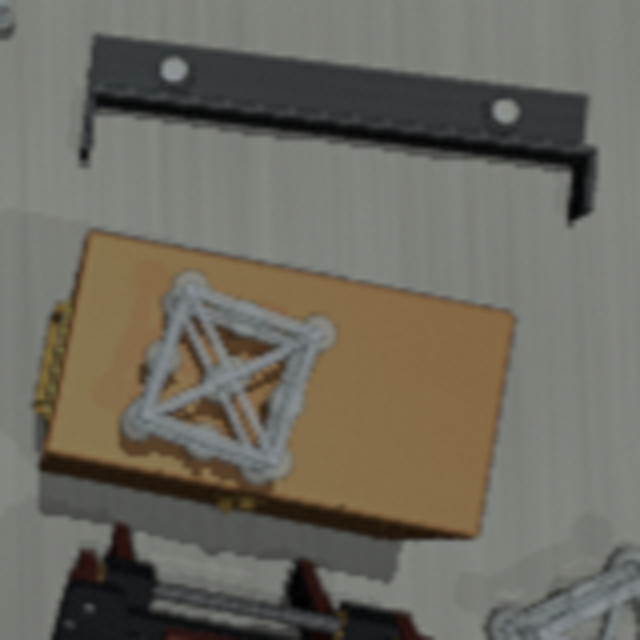

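View pics/s2.png

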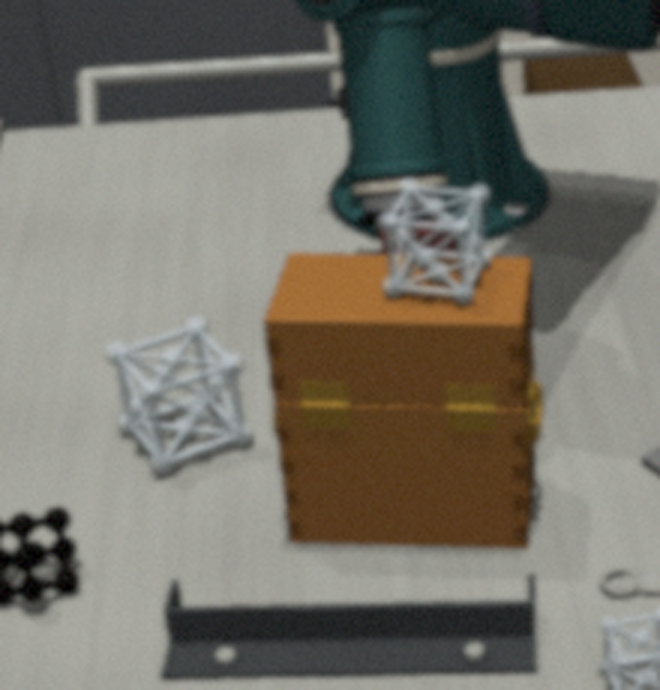

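```bash
python3 - <<'E'
from ik import *
from plant import sense
s=sense()
h=np.array([np.cos(np.radians(-11.2)),np.sin(np.radians(-11.2)),0])
C=np.array([.505,-.0614,0])
W=lambda d,z,t,l:(C-h*d+[0,0,z],pose(-11.2,t,l))
rows(s['qpos'],[(*W(.013,.03,28,7),4),(*W(.007,.03,28,7),4)])
E
```

```text
[1, -0.01, -0.39, 0.18, 0.09, 0.0, -0.0] | [ 0.4798 -0.0565  0.0298] [-25.  26. 135. 115.  13. -35.] 0.0
[1, -0.0, -0.38, 0.18, 0.08, 0.0, -0.0] | [ 0.4839 -0.0573  0.0299] [-25.  26. 135. 117.  14. -37.] 0.0
[1, -0.01, -0.38, 0.19, 0.09, 0.0, -0.01] | [ 0.4881 -0.058   0.0299] [-25.  27. 135. 120.  14. -40.] 0.0
[1, -0.0, -0.38, 0.19, 0.08, 0.01, -0.0] | [ 0.4922 -0.0589  0.03  ] [-24.  27. 135. 122.  14. -42.] 0.0
[1, -0.0, -0.13, 0.07, 0.0, -0.0, -0.0] | [ 0.4937 -0.0592  0.03  ] [-24.  27. 134. 122.  14. -41.] 0.0
[1, -0.0, -0.13, 0.07, 0.0, -0.0, -0.0] | [ 0.4951 -0.0594  0.03  ] [-24.  27. 134. 121.  14. -41.] 0.0
[1, -0.0, -0.14, 0.07, 0.0, -0.0, -0.0] | [ 0.4967 -0.0598  0.03  ] [-24.  27. 134. 121.  14. -40.] 0.0
[1, -0.0, -0.13, 0.07, 0.0, -0.0, -0.0] | [ 0.4981 -0.06    0.03  ] [-24.  27. 134. 120.  14. -40.] 0.0
```

Emit:
servo_tool([
  [1,0,-0.38,0.18,0.08,0,0],
  [1,0,-0.38,0.18,0.08,0,0],
  [1,0,-0.38,0.19,0.08,0,0],
  [1,0,-0.38,0.19,0.08,0,0],
  [1,0,-0.13,0.07,0,0,0],
  [1,0,-0.13,0.07,0,0,0],
  [1,0,-0.13,0.07,0,0,0],
  [1,0,-0.13,0.07,0,0,0],
])

```text
t: 10.45
eef_pos: [0.4953, -0.0596, 0.0296]
tcp_rot: [-152.3, 7.0, -101.3]
wrist_force: [-9.4, 1.6, 6.9]
grip_width: 1.0
```

```bash
python3 - <<'E'
from ik import *
from h import *
s=sense()
p,r=fk2(s['qpos'],K);print(p,s['tcp_rot'],s['qpos'],s['wrist_force'],s['moment'])
E
```

```text
[ 0.49528779 -0.05962056  0.02955504] [-152.30679981    7.01415227 -101.25242091] [-24.22718728  26.9634411  133.97001508 119.36595175  13.92364961
 -38.54125884] [-9.42577342  1.64680387  6.90669763] [ 0.10322864  1.13632886 -0.17529155]
```

```bash
cat > plan.py <<'E'
from ik import *
def H(y): return np.array([np.cos(np.radians(y)),np.sin(np.radians(y)),0])
def plan(q,yaw0,segs,tilt=28,lean=7,z=.03,L=.059):
    """segs: (forward m, dyaw deg, rows); centroid moves along heading"""
    p,r=fk2(q,K); c=p+L*H(yaw0); c[2]=0; y=yaw0; W=[]
    for ds,dy,n in segs:
        for i in range(n):
            c=c+ds/n*H(y+dy/n/2); y+=dy/n
            W.append((c-L*H(y)+[0,0,z],pose(y,tilt,lean),1))
    q=rows(q,W); print("case end",c,y); return q
E
python3 - <<'E'
from plan import *
from plant import sense
q=plan(sense()['qpos'],-11.2,[(.048,-11,16),(.050,14,16)])
F=np.array([.7045,-.1285]);
E
```

```text
[1, -0.07, -0.28, 0.11, 0.06, 0.05, 0.09] | [ 0.4983 -0.0596  0.03  ] [-24.  27. 134. 122.  14. -40.] 0.0
[1, -0.07, -0.26, 0.15, 0.02, 0.05, 0.1] | [ 0.5014 -0.0595  0.0299] [-23.  27. 134. 124.  13. -40.] 0.0
[1, -0.07, -0.27, 0.14, 0.01, 0.06, 0.1] | [ 0.5045 -0.0595  0.0301] [-22.  27. 133. 125.  13. -40.] 0.0
[1, -0.07, -0.26, 0.15, 0.02, 0.05, 0.1] | [ 0.5076 -0.0595  0.03  ] [-22.  27. 133. 126.  12. -41.] 0.0
[1, -0.07, -0.26, 0.15, 0.01, 0.05, 0.1] | [ 0.5107 -0.0595  0.03  ] [-21.  27. 133. 127.  12. -40.] 0.0
[1, -0.07, -0.26, 0.15, 0.01, 0.06, 0.1] | [ 0.5138 -0.0596  0.03  ] [-21.  27. 132. 128.  11. -40.] 0.0
[1, -0.06, -0.26, 0.15, 0.02, 0.05, 0.1] | [ 0.5168 -0.0598  0.03  ] [-20.  27. 132. 131.  11. -42.] 0.0034
[1, -0.07, -0.26, 0.15, 0.01, 0.05, 0.1] | [ 0.5199 -0.0599  0.03  ] [-20.  28. 132. 133.  11. -43.] 0.0152
[1, -0.07, -0.26, 0.15, 0.02, 0.06, 0.11] | [ 0.523  -0.0601  0.0299] [-20.  28. 132. 136.  11. -46.] 0.0338
[1, -0.07, -0.26, 0.14, 0.01, 0.05, 0.1] | [ 0.526  -0.0603  0.03  ] [-19.  28. 132. 139.  11. -47.] 0.061
[1, -0.07, -0.27, 0.15, 0.01, 0.06, 0
[... 1724 characters left out ...]
.09, -0.28, 0.14, -0.02, -0.07, -0.13] | [ 0.5743 -0.0823  0.03  ] [-22.  29. 124.  89.  11.  -5.] 0.0101
[1, 0.08, -0.28, 0.14, -0.02, -0.06, -0.13] | [ 0.5771 -0.0838  0.03  ] [-22.  29. 123.  86.  11.  -3.] 0.0001
[1, 0.09, -0.28, 0.13, -0.02, -0.07, -0.12] | [ 0.58   -0.0853  0.03  ] [-23.  29. 123.  83.  12.  -1.] 0.0
[1, 0.09, -0.28, 0.14, -0.02, -0.07, -0.13] | [ 0.5829 -0.0868  0.03  ] [-23.  29. 122.  81.  12.   1.] 0.0
[1, 0.08, -0.29, 0.14, -0.01, -0.07, -0.13] | [ 0.5859 -0.0881  0.03  ] [-24.  29. 122.  79.  13.   1.] 0.0
[1, 0.09, -0.28, 0.14, -0.02, -0.07, -0.13] | [ 0.5889 -0.0895  0.03  ] [-24.  30. 121.  77.  14.   3.] 0.0
case end [ 0.64720067 -0.0979296   0.        ] -8.2
```

```bash
cat > plan.py <<'E'
from ik import *
def H(y): return np.array([np.cos(np.radians(y)),np.sin(np.radians(y)),0])
def plan(q,yaw0,segs,l0,l1,nl,tilt=28,z=.03,L=.059):
    p,r=fk2(q,K); c=p+L*H(yaw0); c[2]=0; y=yaw0; W=[];k=0
    for ds,dy,n in segs:
        for i in range(n):
            k+=1
            c=c+ds/n*H(y+dy/n/2); y+=dy/n
            W.append((c-L*H(y)+[0,0,z],pose(y,tilt,l0+(l1-l0)*min(1,k/nl)),1))
    q=rows(q,W); print("case end",c,y); return q
E
python3 - <<'E'
from plan import *
from plant import sense
q=plan(sense()['qpos'],-11.2,[(.048,-10,16),(.050,14,16)],7,12,8)
E
```

```text
[1, -0.07, -0.28, 0.11, 0.06, -0.05, 0.13] | [ 0.4983 -0.0596  0.03  ] [-24.  27. 134. 120.  14. -38.] 0.0
[1, -0.06, -0.26, 0.15, 0.02, -0.04, 0.14] | [ 0.5014 -0.0596  0.0299] [-24.  27. 134. 119.  15. -37.] 0.0
[1, -0.06, -0.27, 0.14, 0.01, -0.04, 0.14] | [ 0.5045 -0.0597  0.0301] [-25.  27. 133. 118.  15. -35.] 0.0
[1, -0.06, -0.26, 0.15, 0.02, -0.05, 0.14] | [ 0.5076 -0.0597  0.03  ] [-25.  28. 133. 117.  15. -33.] 0.0
[1, -0.07, -0.26, 0.15, 0.02, -0.04, 0.14] | [ 0.5106 -0.0598  0.0301] [-25.  28. 133. 116.  15. -32.] 0.0
[1, -0.06, -0.26, 0.15, 0.02, -0.04, 0.14] | [ 0.5137 -0.0599  0.0301] [-25.  28. 132. 116.  16. -31.] 0.0
[1, -0.06, -0.26, 0.16, 0.02, -0.05, 0.14] | [ 0.5168 -0.0601  0.03  ] [-25.  28. 132. 115.  16. -29.] 0.0
[1, -0.06, -0.26, 0.15, 0.02, -0.04, 0.14] | [ 0.5199 -0.0603  0.03  ] [-25.  28. 132. 115.  16. -28.] 0.0
[1, -0.06, -0.25, 0.15, 0.02, 0.05, 0.09] | [ 0.5228 -0.0605  0.03  ] [-25.  28. 132. 115.  16. -28.] 0.0
[1, -0.06, -0.26, 0.15, 0.02, 0.04, 0.09] | [ 0.5259 -0.0608  0.03  ] [-24.  28. 131. 116.  15. -27.] 0.0
[1, -0.06, -0.26, 0.16, 0.02, 0.
[... 1694 characters left out ...]
-0.28, 0.13, -0.03, -0.07, -0.13] | [ 0.5743 -0.0823  0.03  ] [-27.  30. 124.  86.  17.  -4.] 0.0
[1, 0.09, -0.29, 0.13, -0.03, -0.06, -0.12] | [ 0.5772 -0.0838  0.03  ] [-27.  30. 123.  84.  18.  -2.] 0.0
[1, 0.08, -0.28, 0.13, -0.03, -0.07, -0.13] | [ 0.5801 -0.0852  0.03  ] [-27.  30. 123.  81.  19.  -1.] 0.0
[1, 0.09, -0.29, 0.13, -0.03, -0.07, -0.13] | [ 0.5831 -0.0866  0.03  ] [-27.  30. 122.  79.  19.  -0.] 0.0
[1, 0.09, -0.28, 0.13, -0.03, -0.06, -0.12] | [ 0.586 -0.088  0.03 ] [-28.  30. 121.  77.  20.   1.] 0.0
[1, 0.08, -0.29, 0.13, -0.03, -0.07, -0.13] | [ 0.589  -0.0893  0.03  ] [-28.  30. 121.  76.  20.   2.] 0.0
case end [ 0.64755223 -0.09669004  0.        ] -7.199999999999999
```

Emit:
servo_tool([
  [1,-0.06,-0.27,0.13,0.04,-0.04,0.14],
  [1,-0.06,-0.26,0.15,0.02,-0.04,0.14],
  [1,-0.06,-0.26,0.15,0.02,-0.04,0.14],
  [1,-0.06,-0.26,0.15,0.02,-0.05,0.14],
  [1,-0.06,-0.26,0.15,0.02,-0.04,0.14],
  [1,-0.06,-0.26,0.15,0.02,-0.04,0.14],
  [1,-0.06,-0.26,0.15,0.02,-0.05,0.14],
  [1,-0.06,-0.26,0.15,0.02,-0.04,0.14],
])

```text
t: 11.45
eef_pos: [0.5187, -0.0599, 0.0289]
tcp_rot: [-152.2, 11.9, -106.3]
wrist_force: [-6.9, 2.3, -1.5]
grip_width: 0.997
```

```bash
python3 - <<'E'
from plan import *
from h import *
s=sense()
p,r=fk2(s['qpos'],K);print(p,s['tcp_rot'],s['qpos'],s['wrist_force'],s['moment'])
c=cam('top');crop(c,330,170,490,330,4,'pics/t3.png')
c=cam('scene');crop(c,130,120,350,350,3,'pics/s3.png')
q=plan(s['qpos'],-16.2,[(.024,-5,8)],12,12,8)
E
```

```text
[ 0.5187552  -0.05993364  0.02883596] [-152.19239086   11.94362805 -106.25842173] [-25.00311708  28.24221573 131.98785824 114.54441655  16.07310918
 -27.73177684] [-6.88742882  2.27367578 -1.52395079] [0.1277969  1.3755123  0.33802582]
[1, -0.09, -0.31, 0.05, 0.05, 0.03, 0.09] | [ 0.5218 -0.0601  0.03  ] [-25.  28. 132. 116.  16. -28.] 0.0
[1, -0.06, -0.26, 0.15, 0.02, 0.05, 0.09] | [ 0.5248 -0.0604  0.03  ] [-24.  28. 131. 116.  15. -27.] 0.0
[1, -0.06, -0.26, 0.16, 0.03, 0.05, 0.09] | [ 0.5279 -0.0607  0.03  ] [-24.  28. 131. 118.  15. -28.] 0.0
[1, -0.06, -0.26, 0.15, 0.02, 0.05, 0.09] | [ 0.531  -0.0611  0.03  ] [-23.  28. 131. 118.  14. -27.] 0.0
[1, -0.06, -0.26, 0.15, 0.02, 0.05, 0.09] | [ 0.534  -0.0615  0.03  ] [-23.  28. 131. 119.  14. -27.] 0.0
[1, -0.06, -0.26, 0.15, 0.02, 0.04, 0.09] | [ 0.5371 -0.0619  0.03  ] [-22.  28. 130. 120.  13. -27.] 0.0
[1, -0.06, -0.26, 0.16, 0.02, 0.05, 0.09] | [ 0.5401 -0.0623  0.03  ] [-22.  28. 130. 120.  13. -26.] 0.0
[1, -0.07, -0.26, 0.15, 0.02, 0.05, 0.09] | [ 0.5432 -0.0627  0.03  ] [-21.  29. 129. 121.  12. -26.] 0.0
case end [ 0.59813847 -0.08408642  0.        ] -21.2
```

View pics/t3.png

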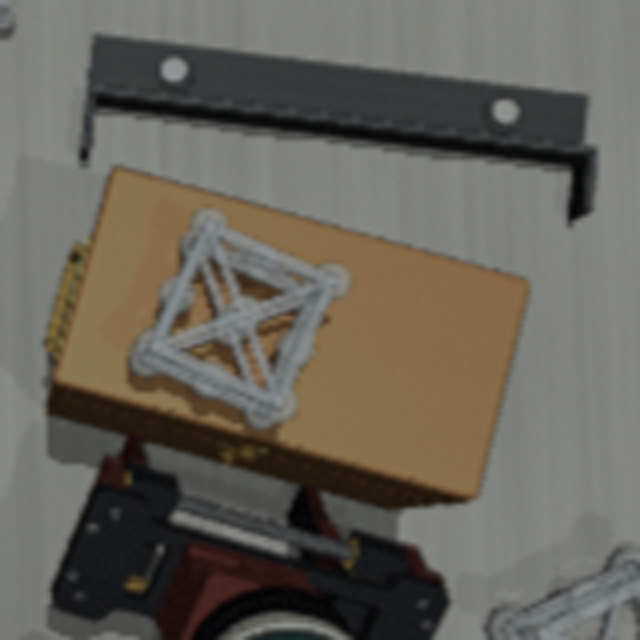

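View pics/s3.png

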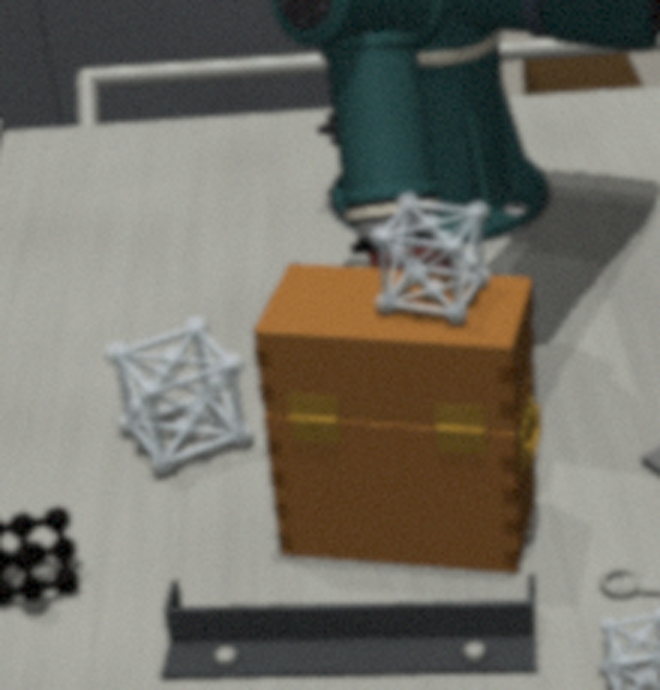

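The case is following the fingers: yaw is about -16°, it is upright, and the model sits still on the lid. I'll continue the arc.

Emit:
servo_tool([
  [1,-0.07,-0.27,0.14,0.03,0.04,0.09],
  [1,-0.06,-0.26,0.15,0.02,0.05,0.09],
  [1,-0.06,-0.26,0.15,0.02,0.05,0.09],
  [1,-0.06,-0.26,0.15,0.02,0.05,0.09],
  [1,-0.06,-0.26,0.15,0.02,0.05,0.09],
  [1,-0.06,-0.26,0.15,0.02,0.05,0.09],
  [1,-0.08,-0.27,0.14,0,0,0],
  [1,-0.08,-0.27,0.14,0,0,0],
])

```text
t: 12.55
eef_pos: [0.5427, -0.0628, 0.0292]
tcp_rot: [-152.3, 11.9, -110.1]
wrist_force: [-7.7, 1.2, -4.0]
grip_width: 1.004
```

```bash
python3 - <<'E'
from plan import *
from h import *
s=sense()
p,r=fk2(s['qpos'],K);print(p,s['tcp_rot'],s['qpos'],s['wrist_force'],s['moment'])
c=cam('top');crop(c,330,170,490,330,5,'pics/t4.png')
c=cam('scene');crop(c,170,170,330,350,3,'pics/s4.png')
E
```

```text
[ 0.54274392 -0.06283644  0.02916021] [-152.25105971   11.87272081 -110.0860058 ] [-21.86547762  28.54407687 129.27791569 116.69492858  12.70228816
 -23.27675411] [-7.72018077  1.20691223 -3.97472699] [0.19938241 1.59919101 0.00808114]
```

View pics/t4.png

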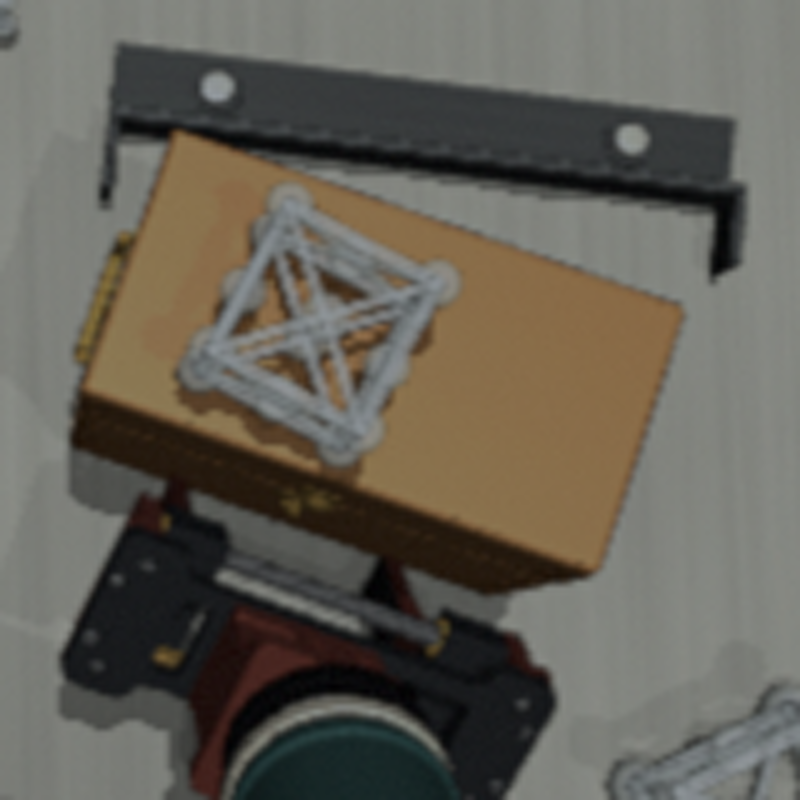

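View pics/s4.png

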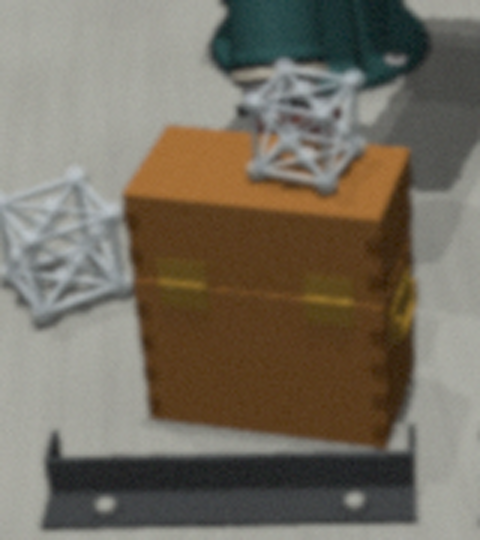

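```bash
cat > meas.py <<'E'
from fit import *
def meas(T,S,tp,sp,ts=5,toff=(330,170),ss=3,soff=(170,170)):
    H=.21; t=np.array(tp)/ts+toff; s=np.array(sp)/ss+soff
    o=[(T,[[.05,.095,H],[.05,-.095,H],[-.05,-.095,H],[-.05,.095,H]],t),
    (S,[[.05,.095,H],[.05,-.095,H],[-.05,.095,H],[-.05,-.095,H],[.05,.095,0],[.05,-.095,0]],s)]
    for ob in(o,o[:1],o[1:]):
        p,r=fitpose(ob,[.6,-.08,-.2]); y=np.radians(-7.4); F=np.array([.7045,-.1285])
        d=p[:2]-F; x=d@[np.cos(y),np.sin(y)]; yy=d@[-np.sin(y),np.cos(y)]
        print("case",p[:2].round(4),np.degrees(p[2]).round(2),"in fence",x.round(4),yy.round(4),np.degrees(p[2]-y).round(2),"res",np.abs(r).max().round(1))
E
python3 - <<'E'
from meas import *
meas(cam("top"),cam("scene"),[[175,130],[685,305],[600,575],[80,395]],[[380,220],[125,195],[410,148],[170,127],[388,446],[152,417]])
from plan import *
s=sense(); print("tool est",fk2(s['qpos'],K)[0]+.059*H(-20.1))
plan(s['qpos'],-20.1,[(.048,12.9,24)],12,9,24)
E
```

```text
case [ 0.5983 -0.0836] -19.88 in fence -0.1111 0.0309 -12.48 res 1.9
case [ 0.598  -0.0835] -19.74 in fence -0.1114 0.0309 -12.34 res 0.7
case [ 0.6004 -0.0837] -20.31 in fence -0.109 0.031 -12.91 res 1.6
tool est [ 0.59888273 -0.08326485  0.02941857]
[1, 0.04, -0.21, 0.03, 0.01, -0.03, -0.08] | [ 0.5452 -0.0642  0.03  ] [-22.  29. 129. 116.  13. -23.] 0.0
[1, 0.05, -0.18, 0.09, -0.02, -0.03, -0.08] | [ 0.5469 -0.0653  0.03  ] [-22.  29. 129. 113.  13. -21.] 0.0
[1, 0.06, -0.18, 0.08, -0.01, -0.02, -0.09] | [ 0.5486 -0.0665  0.03  ] [-23.  29. 128. 112.  13. -20.] 0.0
[1, 0.05, -0.18, 0.09, -0.02, -0.02, -0.09] | [ 0.5503 -0.0677  0.0299] [-23.  29. 128. 109.  13. -19.] 0.0
[1, 0.05, -0.19, 0.08, -0.02, -0.03, -0.08] | [ 0.5521 -0.0688  0.03  ] [-23.  29. 128. 107.  13. -17.] 0.0
[1, 0.06, -0.18, 0.08, -0.02, -0.02, -0.09] | [ 0.5538 -0.07    0.03  ] [-23.  29. 127. 105.  13. -16.] 0.0
[1, 0.05, -0.18, 0.09, -0.01, -0.02, -0.09] | [ 0.5556 -0.071   0.03  ] [-23.  29. 127. 104.  13. -15.] 0.0
[1, 0.05, -0.18, 0.08, -0.02, -0.02, -0.09] | [ 0.5573 -0.0721  0.03  ] [-24.  29. 127. 101. 
[... 1109 characters left out ...]
8, 0.08, -0.02, -0.03, -0.09] | [ 0.5774 -0.0829  0.03  ] [-25.  29. 123.  83.  16.  -2.] 0.0
[1, 0.06, -0.18, 0.09, -0.01, -0.02, -0.09] | [ 0.5793 -0.0839  0.03  ] [-25.  30. 123.  82.  16.  -2.] 0.0
[1, 0.05, -0.18, 0.09, -0.02, -0.02, -0.09] | [ 0.5812 -0.0847  0.03  ] [-25.  30. 123.  80.  16.  -1.] 0.0
[1, 0.05, -0.18, 0.08, -0.01, -0.03, -0.08] | [ 0.5831 -0.0855  0.03  ] [-25.  30. 122.  79.  16.  -0.] 0.0
[1, 0.06, -0.18, 0.09, -0.02, -0.02, -0.09] | [ 0.585  -0.0864  0.03  ] [-26.  30. 122.  78.  16.   1.] 0.0
[1, 0.05, -0.18, 0.08, -0.01, -0.02, -0.09] | [ 0.5869 -0.0872  0.03  ] [-26.  30. 121.  77.  17.   1.] 0.0
case end [ 0.64542871 -0.09456851  0.        ] -7.1999999999999975
```

Emit:
servo_tool([
  [1,0.08,-0.28,0.11,-0.01,-0.04,-0.13],
  [1,0.08,-0.28,0.13,-0.02,-0.04,-0.13],
  [1,0.08,-0.28,0.13,-0.02,-0.04,-0.13],
  [1,0.08,-0.28,0.13,-0.02,-0.04,-0.13],
  [1,0.08,-0.28,0.13,-0.02,-0.04,-0.13],
  [1,0.08,-0.28,0.13,-0.02,-0.04,-0.13],
  [1,0.08,-0.28,0.13,-0.02,-0.04,-0.13],
  [1,0.08,-0.28,0.13,-0.02,-0.04,-0.13],
])

```text
t: 13.75
eef_pos: [0.5653, -0.0762, 0.03]
tcp_rot: [-151.8, 10.7, -103.5]
wrist_force: [-6.6, 0.6, -2.2]
grip_width: 1.004
```

```bash
python3 - <<'E'
from plan import *
from h import *
s=sense()
p,r=fk2(s['qpos'],K);y=s['tcp_rot'][2]+90;print(p,s['tcp_rot'],s['qpos'],s['wrist_force'],s['moment'], p+.059*H(y))
c=cam('top');crop(c,330,170,490,330,5,'pics/t5.png')
c=cam('scene');crop(c,170,170,330,350,3,'pics/s5.png')
E
```

```text
[ 0.56527577 -0.07623609  0.02996106] [-151.75619622   10.72021117 -103.50106613] [-24.44462243  29.15743583 125.64275536  95.40310389  14.58663712
 -10.370619  ] [-6.58718522  0.57368238 -2.17009721] [0.44496778 1.33310158 0.05068214] [ 0.62264534 -0.09001043  0.02996106]
```

View pics/t5.png

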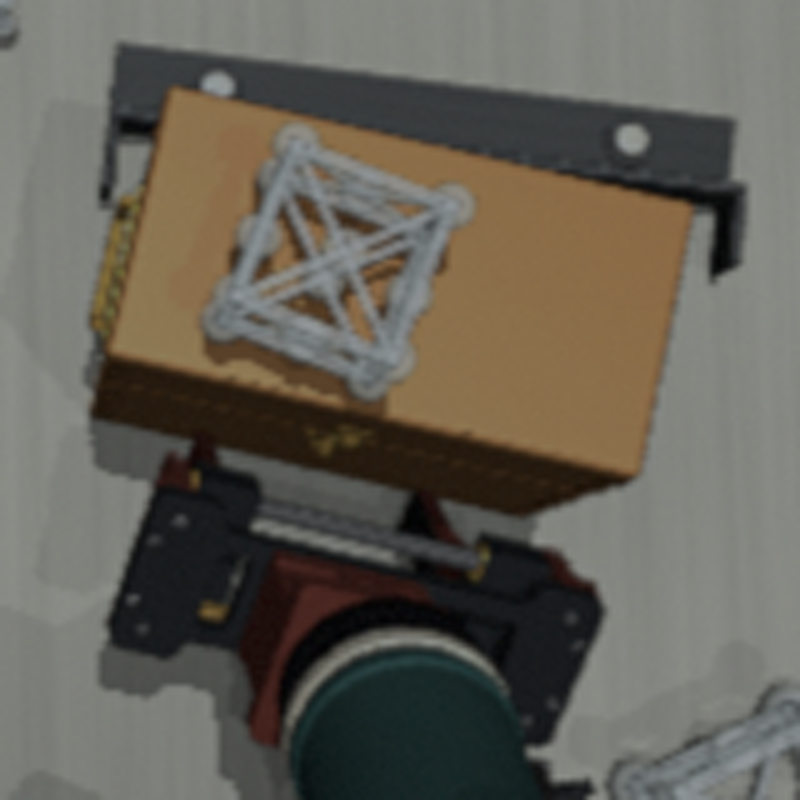

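View pics/s5.png

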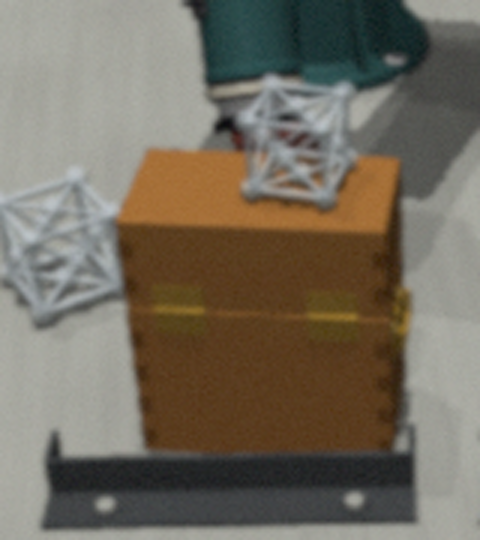

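```bash
python3 - <<'E'
from meas import *
from plan import *
c=cam("top")
meas(c,cam("scene"),[[170,88],[693,205],[636,475],[105,352]],[[388,237],[120,228],[400,160],[150,150],[393,452],[147,449]])
s=sense()
plan(s['qpos'],-13.5,[(.026,6.1,8),(.008,0,8)],10.7,9,8)
E
```

```text
case [ 0.6237 -0.0899] -13.64 in fence -0.0851 0.0279 -6.24 res 3.6
case [ 0.6231 -0.0898] -13.78 in fence -0.0857 0.0279 -6.38 res 1.4
case [ 0.6282 -0.0901] -13.61 in fence -0.0806 0.0282 -6.21 res 4.9
[1, 0.08, -0.28, 0.16, -0.07, -0.03, -0.13] | [ 0.5688 -0.078   0.03  ] [-25.  29. 125.  91.  15.  -7.] 0.0
[1, 0.07, -0.3, 0.14, -0.03, -0.02, -0.12] | [ 0.5718 -0.0794  0.03  ] [-25.  29. 124.  88.  15.  -5.] 0.0
[1, 0.08, -0.29, 0.14, -0.02, -0.03, -0.13] | [ 0.5748 -0.0809  0.03  ] [-25.  29. 124.  86.  15.  -3.] 0.0
[1, 0.07, -0.3, 0.14, -0.02, -0.03, -0.13] | [ 0.5779 -0.0823  0.03  ] [-25.  29. 123.  84.  15.  -2.] 0.0
[1, 0.08, -0.29, 0.14, -0.02, -0.03, -0.13] | [ 0.5809 -0.0836  0.03  ] [-25.  30. 123.  82.  16.  -1.] 0.0
[1, 0.07, -0.29, 0.14, -0.02, -0.02, -0.12] | [ 0.584  -0.0849  0.03  ] [-25.  30. 122.  80.  16.   0.] 0.0
[1, 0.08, -0.3, 0.15, -0.02, -0.03, -0.13] | [ 0.5872 -0.0862  0.03  ] [-25.  30. 122.  78.  16.   1.] 0.0
[1, 0.07, -0.29, 0.14, -0.02, -0.03, -0.13] | [ 0.5903 -0.0874  0.03  ] [-25.  30. 121.  76.  17.   2.] 0.0
[1, 0.0, -0.09, 0.04, -0.0, 0.0, 0.0] | [ 0.5912 -0.0875  0.0301] [-25.  30. 121.  76.  17.   3.] 0.0
[1, 0.0, -0.09, 0.05, -0.0, 0.0, 0.0] | [ 0.5923 -0.0876  0.03  ] [-25.  30. 121.  75.  17.   3.] 0.0
[1, 0.0, -0.08, 0.05, -0.0, 0.0, 0.0] | [ 0.5932 -0.0877  0.03  ] [-25.  30. 121.  75.  17.   3.] 0.0
[1, 0.0, -0.09, 0.05, -0.0, 0.0, 0.0] | [ 0.5942 -0.0879  0.03  ] [-25.  30. 121.  75.  17.   4.] 0.0
[1, 0.0, -0.09, 0.04, -0.0, 0.0, 0.0] | [ 0.5952 -0.088   0.03  ] [-25.  30. 121.  75.  17.   4.] 0.0
[1, 0.01, -0.09, 0.05, -0.0, 0.0, 0.0] | [ 0.5962 -0.0882  0.03  ] [-25.  30. 120.  74.  17.   4.] 0.0
[1, -0.0, -0.09, 0.05, -0.0, 0.0, 0.0] | [ 0.5972 -0.0884  0.03  ] [-25.  30. 120.  74.  17.   5.] 0.0
[1, -0.0, -0.09, 0.04, -0.0, 0.0, 0.0] | [ 0.5982 -0.0885  0.03  ] [-25.  30. 120.  74.  17.   5.] 0.0
case end [ 0.65668327 -0.09602745  0.        ] -7.400000000000005
```

Emit:
servo_tool([
  [1,0.08,-0.29,0.15,-0.04,-0.03,-0.13],
  [1,0.07,-0.29,0.14,-0.03,-0.03,-0.13],
  [1,0.08,-0.29,0.14,-0.02,-0.03,-0.13],
  [1,0.07,-0.29,0.14,-0.02,-0.03,-0.13],
  [1,0.08,-0.29,0.14,-0.02,-0.03,-0.13],
  [1,0.07,-0.29,0.14,-0.02,-0.03,-0.13],
  [1,0.08,-0.29,0.14,-0.02,-0.03,-0.13],
  [1,0.07,-0.29,0.14,-0.02,-0.03,-0.13],
])

```text
t: 14.95
eef_pos: [0.5896, -0.0867, 0.0301]
tcp_rot: [-151.8, 9.1, -97.2]
wrist_force: [-7.2, 0.4, -1.4]
grip_width: 0.997
```

```bash
python3 - <<'E'
from plan import *
from h import *
s=sense()
p,r=fk2(s['qpos'],K);y=s['tcp_rot'][2]+90;C=(p+.059*H(y))[:2];a=np.radians(-7.4);d=C-[.7045,-.1285]
print(p,s['tcp_rot'],s['wrist_force'],s['moment'], C, "fence",d@[np.cos(a),np.sin(a)],d@[-np.sin(a),np.cos(a)])
c=cam('top');crop(c,330,170,490,330,5,'pics/t6.png')
c=cam('scene');crop(c,170,170,330,350,4,'pics/s6.png')
E
```

```text
[ 0.5895871  -0.08667983  0.03004765] [-151.80303848    9.08667884  -97.19560209] [-7.23631721  0.39060739 -1.40010407] [0.35107296 1.38152722 0.01966041] [ 0.64812243 -0.09407   ] fence -0.06034244168935065 0.02688205699871997
```

View pics/t6.png

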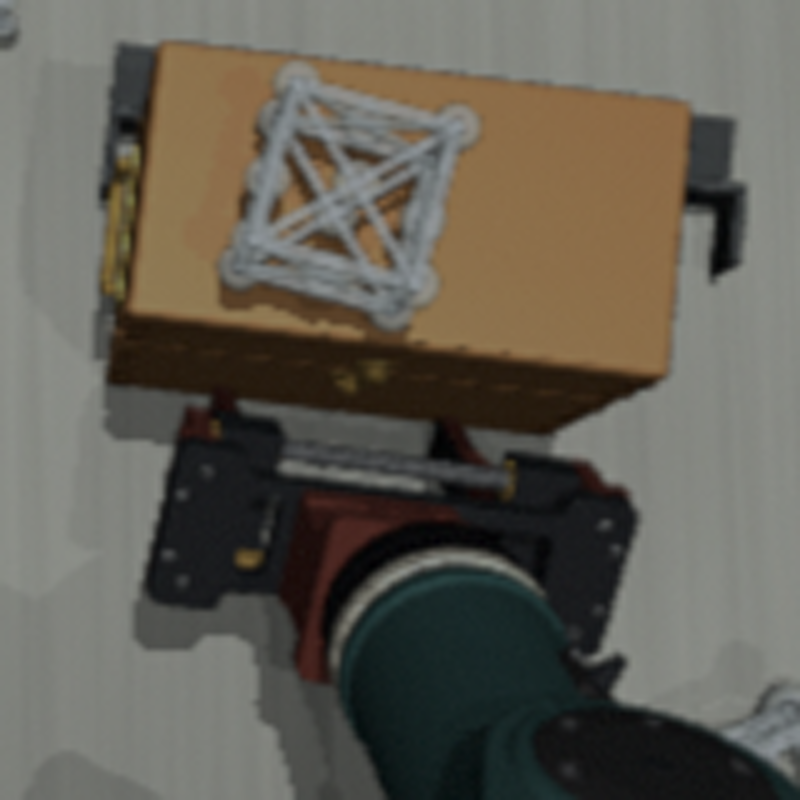

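View pics/s6.png

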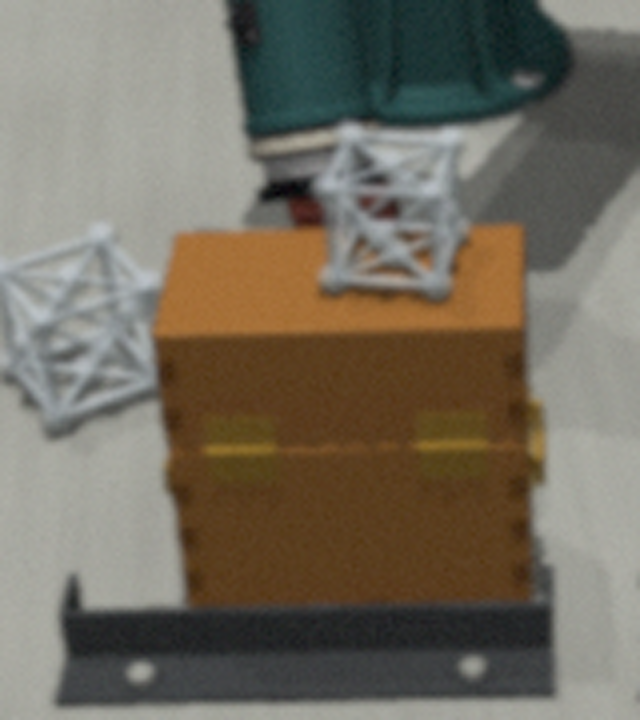

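Emit:
servo_tool([
  [1,0,-0.09,0.05,0,0,0],
  [1,0,-0.09,0.05,0,0,0],
  [1,0,-0.09,0.05,0,0,0],
  [1,0,-0.09,0.05,0,0,0],
  [1,0,-0.09,0.05,0,0,0],
  [1,0,-0.09,0.05,0,0,0],
  [1,0,-0.09,0.05,0,0,0],
  [1,0,-0.09,0.05,0,0,0],
])

```text
t: 16.05
eef_pos: [0.597, -0.0873, 0.03]
tcp_rot: [-151.8, 9.1, -97.2]
wrist_force: [-10.5, 1.1, 2.8]
grip_width: 1.001
```

Emit:
servo_tool([
  [1,0,-0.04,0.02,0,0,0],
  [1,0,-0.04,0.02,0,0,0],
  [1,0,0,0,0,0,0],
  [1,0,0,0,0,0,0],
  [1,0,0,0,0,0,0],
  [1,0,0,0,0,0,0],
  [1,0,0,0,0,0,0],
  [1,0,0,0,0,0,0],
])

```text
t: 17.05
eef_pos: [0.5979, -0.0874, 0.03]
tcp_rot: [-151.8, 9.1, -97.2]
wrist_force: [-10.4, 0.5, 2.7]
grip_width: 0.998
```

```bash
python3 - <<'E'
from plan import *
from h import *
s=sense()
p,r=fk2(s['qpos'],K);y=s['tcp_rot'][2]+90;C=(p+.059*H(y))[:2];a=np.radians(-7.4);d=C-[.7045,-.1285]
print(p,s['tcp_rot'],s['wrist_force'],s['moment'], C, "fence",d@[np.cos(a),np.sin(a)],d@[-np.sin(a),np.cos(a)])
E
```

```text
[ 0.59790182 -0.08735306  0.03001378] [-151.83146145    9.10928277  -97.18565901] [-10.38794047   0.51685817   2.72021951] [0.29892385 1.49226045 0.162252  ] [ 0.65643844 -0.09473307] fence -0.05201029477753765 0.02729557753684139
```

Emit:
servo_tool([
  [1,0,-0.04,0.02,0,0,0],
  [1,0,-0.04,0.02,0,0,0],
  [1,0,-0.04,0.02,0,0,0],
  [1,0,0,0,0,0,0],
  [1,0,0,0,0,0,0],
  [1,0,0,0,0,0,0],
  [1,0,0,0,0,0,0],
  [1,0,0,0,0,0,0],
])

```text
t: 18.05
eef_pos: [0.5981, -0.0873, 0.0299]
tcp_rot: [-151.9, 9.1, -97.2]
wrist_force: [-16.3, 0.1, 7.2]
grip_width: 1.004
```

Emit:
servo_tool([
  [1,0,-0.04,0.02,0,0,0],
  [1,0,-0.04,0.02,0,0,0],
  [1,0,-0.04,0.02,0,0,0],
  [1,0,0,0,0,0,0],
  [1,0,0,0,0,0,0],
  [1,0,0,0,0,0,0],
  [1,0,0,0,0,0,0],
  [1,0,0,0,0,0,0],
])

```text
t: 19.05
eef_pos: [0.5984, -0.0871, 0.0298]
tcp_rot: [-152.0, 9.1, -97.2]
wrist_force: [-20.0, 0.7, 10.9]
grip_width: 0.998
```

```bash
python3 - <<'E'
from plan import *
from h import *
s=sense()
p,r=fk2(s['qpos'],K);y=s['tcp_rot'][2]+90;C=(p+.059*H(y))[:2];a=np.radians(-7.4);d=C-[.7045,-.1285]
print(p,s['tcp_rot'],s['wrist_force'],s['moment'], C, "fence",d@[np.cos(a),np.sin(a)],d@[-np.sin(a),np.cos(a)])
c=cam('top');crop(c,330,140,490,300,5,'pics/t7.png')
c=cam('scene');crop(c,170,170,330,350,4,'pics/s7.png')
E
```

```text
[ 0.59845096 -0.08711647  0.02976013] [-151.96019957    9.12299301  -97.21729051] [-19.95326267   0.65900569  10.91273967] [0.15329918 2.14930849 0.05153327] [ 0.65698349 -0.09452879] fence -0.05149609463335383 0.02756834907466651
```

View pics/s7.png

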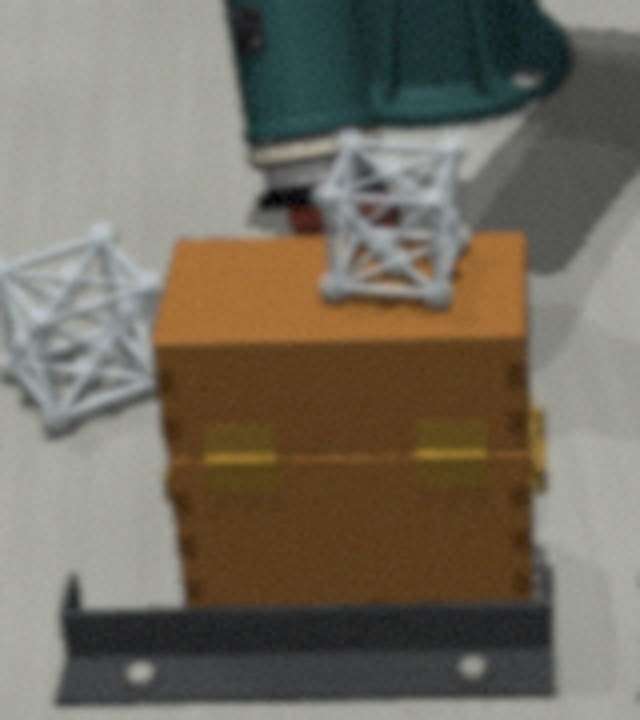

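Emit:
servo_tool([
  [1,0,-0.05,0.02,0,0,0],
  [1,0,-0.05,0.02,0,0,0],
  [1,0,-0.05,0.02,0,0,0],
  [1,0,-0.05,0.02,0,0,0],
  [1,0,0,0,0,0,0],
  [1,0,0,0,0,0,0],
  [1,0,0,0,0,0,0],
  [1,0,0,0,0,0,0],
])

```text
t: 20.15
eef_pos: [0.5989, -0.0868, 0.0297]
tcp_rot: [-152.1, 9.2, -97.2]
wrist_force: [-27.0, 0.2, 16.9]
grip_width: 0.998
```

```bash
python3 - <<'E'
from plan import *
from h import *
s=sense()
p,r=fk2(s['qpos'],K)
print(p,s['tcp_rot'],s['wrist_force'],s['moment'])
c=cam('top');crop(c,330,140,490,300,5,'pics/t8.png')
c=cam('scene');crop(c,170,170,330,350,4,'pics/s8.png')
E
```

```text
[ 0.59892497 -0.08681108  0.02965437] [-152.06902782    9.15383079  -97.24440283] [-26.96600773   0.15041653  16.91144448] [ 0.09915825  2.70168294 -0.11462924]
```

View pics/t8.png

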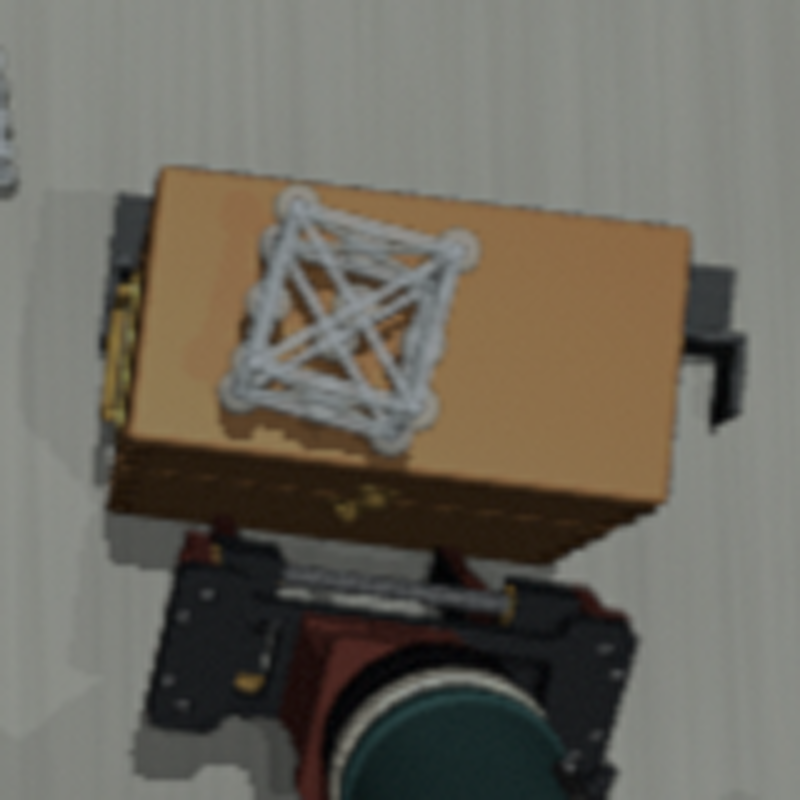

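View pics/s8.png

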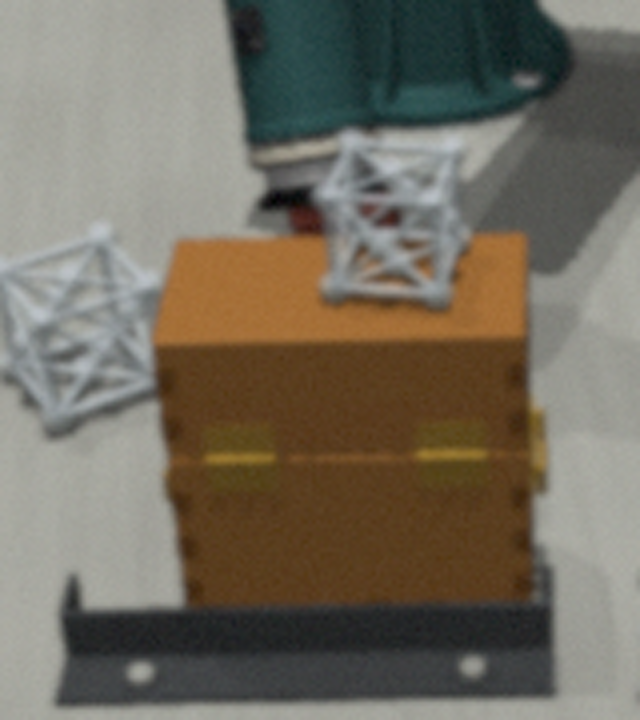

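Emit:
servo_tool([
  [1,0,0.1,-0.05,0,0,0],
  [1,0,0.1,-0.05,0,0,0],
  [1,0,0.1,-0.05,0,0,0],
  [1,0,0.1,-0.05,0,0,0],
  [1,0,0.2,-0.1,0,0,0],
  [1,0,0.4,-0.2,0,0,0],
  [1,0,0.6,-0.3,0,0,0],
  [1,0,0.6,-0.3,0,0,0],
])

```text
t: 21.25
eef_pos: [0.5829, -0.0874, 0.0317]
tcp_rot: [-151.4, 9.0, -97.2]
wrist_force: [0.5, -0.1, -0.2]
grip_width: 0.998
```

Emit:
servo_tool([
  [1,0,0.6,-0.35,0,0,0],
  [1,0,0.6,-0.35,0,0,0],
  [1,0,0.6,-0.35,0,0,0],
  [1,0,0.6,-0.35,0,0,0],
  [1,0,0.4,-0.2,0,0,0],
  [1,0,0,0,0,0,0],
  [1,0,0,0,0,0,0],
  [1,0,0,0,0,0,0],
])

```text
t: 22.25
eef_pos: [0.5504, -0.0829, 0.0319]
tcp_rot: [-151.5, 9.0, -97.2]
wrist_force: [0.2, -0.2, 0.0]
grip_width: 1.001
```

```bash
python3 - <<'E'
from plan import *
from h import *
s=sense()
print(s['t'],s['eef_pos'],s['tcp_rot'],s['wrist_force'],s['moment'],s['qpos'])
c=cam('top');crop(c,330,140,490,300,5,'pics/t9.png');cv2.imwrite('pics/t9f.png',c['frame'])
c=cam('scene');crop(c,170,170,330,350,4,'pics/s9.png')
for n in ("top","scene"):
  for o in ("case_rear_left","case_rear_right","fence"): print(n,o,[(b["pixel"],round(b["conf"],2)) for b in spot_point(o,n)])
E
```

```text
22.25 [ 0.5504453  -0.08286147  0.03193592] [-151.48216075    9.00402616  -97.18810855] [ 0.2208347  -0.21797545  0.04029062] [-0.00757279  0.23698296 -0.08124589] [-27.59376126  28.55879615 126.42080305  89.0277325   17.18103736
 -13.30393902]
top case_rear_left []
top case_rear_right []
top fence []
scene case_rear_left [([306.7, 328.8], 0.85)]
scene case_rear_right [([219.4, 327.6], 0.98)]
scene fence []
```

View pics/t9.png

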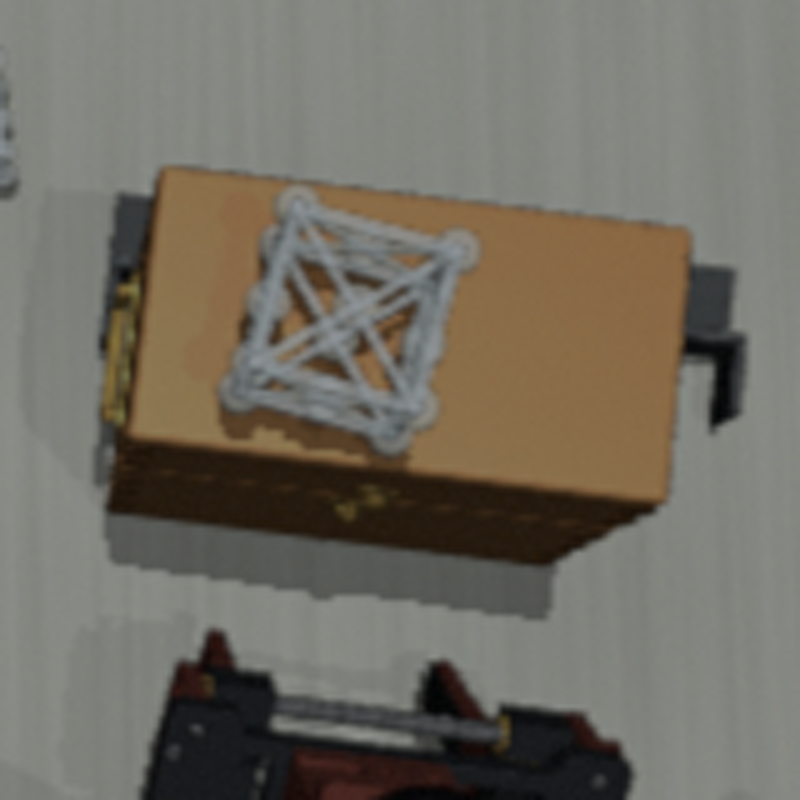

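View pics/s9.png

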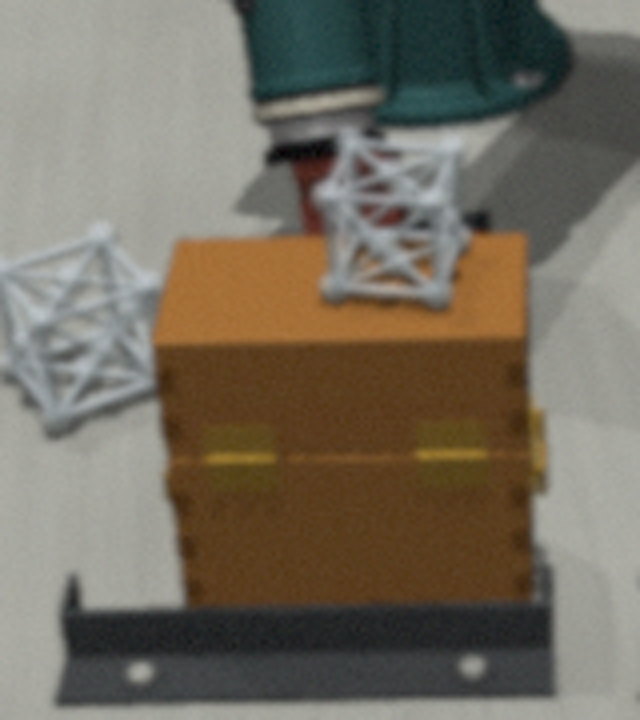

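View pics/t9f.png

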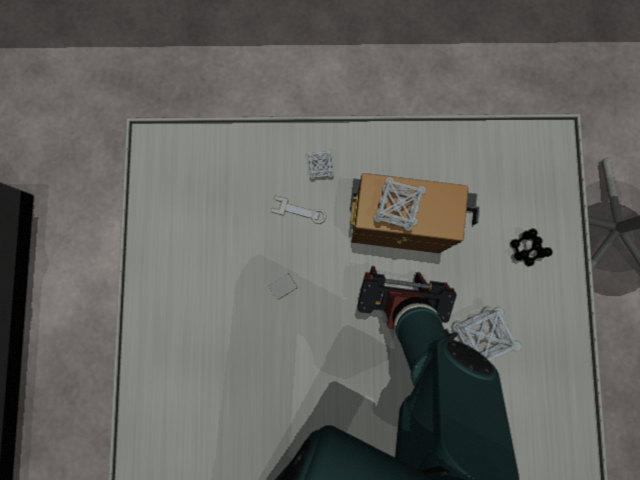

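```bash
python3 - <<'E'
from meas import *
c=cam("top"); s=cam("scene")
meas(c,s,[[161,170],[692,230],[665,501],[128,440]],np.array([[528,346],[155,347],[526,234],[178,240],[535,620],[186,620]])*.75,toff=(330,140))
# rail direction at z=.035 vs lid rear edge, both from initial top crop
f=lambda u,v,z,off:onz(c,np.array([u,v])/5+off,z)
a=f(119,122,.035,(330,170));b=f(740,187,.035,(330,170));print("rail yaw",np.degrees(np.arctan2(*(b-a)[:2]))-180)
a=f(120,45,0,(330,170));b=f(735,120,0,(330,170));print("flange rear",np.degrees(np.arctan((b-a)[0]/(b-a)[1])))
a=f(161,170,.21,(330,140));b=f(692,230,.21,(330,140));print("lid rear",np.degrees(np.arctan((b-a)[0]/(b-a)[1])))
E
```

```text
case [ 0.6569 -0.0948] -7.34 in fence -0.0516 0.0273 0.06 res 8.1
case [ 0.6566 -0.0946] -7.29 in fence -0.0519 0.0275 0.11 res 1.1
case [ 0.6601 -0.0953] -7.68 in fence -0.0483 0.0272 -0.28 res 8.9
rail yaw -353.4188723736579
flange rear 7.630796213307251
lid rear 7.130134903047008
```

```bash
python3 -c "
from plant import *
print(hand_in(), sense()['t'])"
```

```text
the job is handed in; nothing more can be done
the job is handed in; nothing more can be done
```

The case is pushed back against the fence, between the end tabs, and the job is handed in at about 22.5 s of the 51 s allowed. I pushed it with both fingertips low on its front face, about 25–45 mm up. It went along a shallow S-curve to bring it in from the left tab and square it to the rail.

**Seating:**
- At the rail the push force rose from 10 N to 27 N while the case stopped moving. The twist at the wrist changed by only about 0.27 N m, where contact at one corner alone would have given about 1 N m or more. So I take both rear corners as seated.
- The final image fit puts the case centre 52 mm in front of the rail (home is 50 mm) and 27 mm to the left of middle (35 mm allowed). It is turned within about 0.3° of the rail. All of this is within calibration error.

**Rest of the scene:** the model is still standing on the lid, where it was. By eye in the last top view, the ebony segment, spanner and gauge block have not moved. The hand is about 45 mm clear, with no force on the wrist.

**Checks that failed or disagreed:**
- The fence's angle read between -6.6° and -7.8° depending on which edges I used.
- The networks reported no case or fence points in the last top view. In the last scene view they gave both rear corners, which the rail hides, and no fence. I did not use these for the final measurement.
- The final fit including the scene view left errors of 8–9 pixels, because I had to guess the hidden bottom corners. I relied on the top-view fit (1.1 pixels) and the contact forces.
- An early, steeper tilt of the hand was out of the arm's reach, so I pushed at a 28° tilt with a slight sideways lean.

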